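Clamp the tube blocks into the platform shaker

TASK

Set up the shaker for the morning's blood tubes: lay the two blue support strips on its platform, one along each clamp bar, stand every tube block that is there across both strips between the bars, and push the red clamp lever fully down. Clamping lifts the blocks' front edges, so then tap or press each block down until it beds flat on both strips again and neither is left loose to slide. Leave the other things on the bench where they are.

Things in the scene. Friction and masses are not known exactly. Their poses are not given: they have to be found in the camera images.
- shaker: white laboratory platform shaker, 290 x 340 mm, fixed; origin on the bench under the middle of the clamping space, x from the robot's side (front, lever) to the rear, y along the clamp bars, z up. Aluminium platform top 100 mm above the origin, x -161 to 117, y -160 to 160 mm. Mid-platform line x = 0
- rear_bar (a point): top middle of the inner face of the fixed rear clamp bar: shaker x = 60, z = 134 mm; bar 300 mm long, 34 mm high above the platform, rubber-faced
- front_bar (a point): top middle of the faces of the front clamp bar's three sprung rubber jaws (84 mm wide each, centred at shaker y = -96, 0, 96, tops 31 mm above the platform). Lever up: faces at x = -74 (opening 134 mm). The lever brings them up to 25 mm closer and 8 mm up sloping ways; each then pushes about 10 N on a 120 mm block
- platform (a point): middle of the platform top. As the clamp closes the rising jaws lift the blocks' front edges 3 mm or so (tilt about 0.03 rad), freeing the front strip. Jaw friction holds them up until pressed down with 10 to 18 N on the top: first near the front edge (42 mm before the middle), then on the middle, so both ends bed down
- lever (a joint): clamp lever at the front middle of the shaker: 0 raised (76 degrees above level, clamp open), 1.25 rad fully down (4 degrees above level, pointing to the robot, clamp closed). It stays where left (0.85 N m friction); 10 to 18 N at the grip pushes it down or raises it
- lever_grip (a point): middle of the lever's red grip (55 mm along the lever, 26 mm wide, 18 mm thick), 85 mm from the pivot; the lever ends 28 mm beyond. The pivot's axis runs along the shaker's y through x = -118, z = 120 mm; lever on y = 0
- strip_a_mid (a point): middle (half-way up) of a blue square support strip, 280 x 14 x 14 mm, 0.12 kg, its length along its x; the two are alike. Its place: on the platform along a clamp bar, about 28 mm in front of or behind the middle line x = 0 of the shaker, centred along the bars
- strip_b_mid (a point): middle (half-way up) of a blue square support strip, 280 x 14 x 14 mm, 0.12 kg, its length along its x; the two are alike. Its place: on the platform along a clamp bar, about 28 mm in front of or behind the middle line x = 0 of the shaker, centred along the bars
- block_a_mid (a point): middle (half-way up) of a black tube block with purple markings and eight wells on top, 120 x 60 x 50 mm, about 0.32 kg, length along its x, z up; may be absent. Its place: across both strips between the clamp bars, length along the shaker's x (either way round), in line with one of the three jaws; seated, its middle is 139 mm above the shaker's origin and its top 164 mm
- block_b_mid (a point): middle (half-way up) of a black tube block with yellow markings and eight wells on top, 120 x 60 x 50 mm, about 0.32 kg, length along its x, z up; may be absent. Its place: across both strips between the clamp bars, length along the shaker's x (either way round), in line with one of the three jaws; seated, its middle is 139 mm above the shaker's origin and its top 164 mm
- block_c_mid (a point): middle (half-way up) of a black tube block with green markings and eight wells on top, 120 x 60 x 50 mm, about 0.32 kg, length along its x, z up; may be absent. Its place: across both strips between the clamp bars, length along the shaker's x (either way round), in line with one of the three jaws; seated, its middle is 139 mm above the shaker's origin and its top 164 mm
- rack_purple: black rack full of purple-capped tubes, 90 x 150 x 120 mm; bystander, origin under its middle; leave it alone
- rack_yellow: black rack of yellow-capped tubes, 90 x 150 x 120 mm; bystander, origin under its middle; leave it alone
- pen: black marker pen, 135 mm long, 11 mm thick; bystander, origin under its middle; leave it alone
- label_roll: roll of labels lying flat, 64 mm across, 30 mm high; bystander, origin under its middle; leave it alone
- disinfectant: white disinfectant bottle, 66 mm across, 170 mm high; bystander, origin under its middle; leave it alone
- swab_box: pale swab box, 90 x 120 x 60 mm; bystander, origin under its middle; leave it alone
- cap_tray: grey open tray of caps, 100 x 140 x 35 mm; bystander, origin under its middle; leave it alone

How it is judged:
By the outcome, as a careful person would: the job done as asked, in the order asked, and still so for the second after the job is handed in, with the robot touching nothing.
Of block_a, block_b, block_c only 2 to 3 are there at a start; the rules pass over those that are not, and their reading is None.
At some moment in a run one of block_a, block_b, block_c may be knocked a few centimetres aside while the robot is not near it.
It also fails if it takes over 210 s, if anything falls off the work surface, if the arm or the gripper's body presses on something with over 40 N, if the wrist force passes 120 N, or if a joint passes its speed limit or range.

ROBOT

A 6-joint arm with a two-finger parallel gripper is mounted at the origin on the work surface. World frame = base frame: x ahead of the robot, y to its left, z up, the work surface at z = 0. Lengths are in m, angles in rad, forces in N, time in s.
With the tool pointing down it reaches from about 0.35 to 0.8 m from the base axis. Payload 7.3 kg.
Tool frame: the origin (TCP) lies on the mounting face of the last link; the fingertips stand 173 mm ahead of it and the grasp point (between the pads) lies 155 mm ahead of it (ctrl.finger_overhang is the distance from the TCP to the fingertips, in m); z points along the fingers, y is the line along which they close (so a half turn about z gives the same grasp; the last joint's range is limited). The gripper opens to 85 mm and grips with 20 to 120 N. Pads are 22 mm wide; open, the fingers measure 114 mm over their backs; the gripper's body (76 mm by 85 mm) begins 54 mm behind the grasp point. The pads swing forward as they close: fully open they stand 13 mm farther back than shut.
Start: joints at [1.125, 0.342, 1.524, -0, 1.275, -0.146], TCP at [0.155, 0.502, 0.405] pointing down, gripper open.
Joint ranges: [-2.53, 2.53], [-0.77, 2.02], [0.04, 2.7], [-1, 4.14], [0.28, 2.66], [-3.11, 3.11]. Speed limits (rad/s): [2.57, 2.57, 3.14, 3.14, 3.14, 3.14].

INTERFACE

Orientations are given as a unit quaternion [x, y, z, w].
In Python, from workcell import ctrl gives the robot as it stands.
- The arm moves only by the tool send_rows, never from a script. Its argument "targets" is a list of rows, each an object of numbers: "x", "y", "z": the shift along the world's x, y, z each as a share of 25 mm, from -1 to 1; "ax", "ay", "az": the turn, a rotation vector about the world's x, y, z each as a share of 30 degrees, from -1 to 1. A call has 1 to 20 rows; each row shifts and turns the commanded pose from where the row before left it; what a row does not reach is not made up. A row lasts 1/12 s, in which the tool goes at most 41.7 mm and 7.16 degrees, less where a joint would pass 70% of its speed; a pose out of reach is approached as far as the arm can. A call with a number of a shift or a turn outside -1 to 1 is refused whole. A call with a gripper value outside its range is refused whole. "grip" is the finger opening in mm, from 0 to 85.4, set as the call begins (left out, the last holds). The fingers move at their own pace and stop on an object; "squeeze" is the grip in N (left out, the last holds). Time passes only in rows, so rows that do not move let the fingers close. It gives the time, the measured TCP pose, the force, the opening and the grip force at its end, in the units of the state.
- ctrl.get_obs(): the state, without advancing time (a new reading comes with each control period).
- ctrl.camera(name): name is "scene" or "top" or "wrist"; returns the picture (420x560x3 uint8, red, green, blue); there is no depth.
- ctrl.calibration(name): a dict with "K" (3x3 intrinsics, pixels), "R" (3x3) and "t" (3): a world point X has camera coordinates R X + t. Camera axes: x right, y down, z forward; pixel columns grow to the right and rows downward; lengths in m; the calibration is good to about 2 mm. A picture is of the moment at which its call begins: read the wrist's pose just before it. calibration takes no time and is no camera call; for the wrist camera it gives the pose at the moment of the call.
- ctrl.job_done(): hands the job in; it is judged then, once.
The state is a dict: "time_s": time; "q": joint angles; "qd": joint speeds; "tau": joint torques, N m; "tcp_pos": TCP position; "tcp_rot": TCP orientation; "contact_force": force on the tool from outside, world axes, zero at the start; "moment": the same for the moment, N m; "grip_width": finger opening in m; "grasp_force": force on a finger pad.
Only numpy, scipy, OpenCV 4.12 (cv2) and the standard library are available. Lean on these libraries where they do the work, as an engineer would, in place of code of your own. Each camera call takes 0.05 s, during which the arm holds its last target. There are 200 camera calls.

## Working session

There is one attempt and no reset: what is moved stays moved. The work goes in short steps, Python scripts to look and compute and a tool call to move; the robot and the scene stay as the last step left them, time stands still between calls to the robot, and variables do not carry over. Pictures are saved under pics/ and viewed, at most 14 in all, crops included, and the job is handed in when it is done.

Besides the shell and the picture viewer there is one more tool, called after ">>>" as a command line: name --argument value ..., lists and objects as JSON in quotes. send_rows: Moves the arm, as the interface text tells. Its arguments: {"type":"object","properties":{"targets":{"type":"array"},"grip":{"type":"number"},"squeeze":{"type":"number"}},"required":["targets"]}

```bash
mkdir -p pics; ls; python3 - <<'E'
from workcell import ctrl
import cv2
for n in("scene","top"):
    im=ctrl.camera(n); cv2.imwrite(f"pics/{n}0.png",im[...,::-1])
    c=ctrl.calibration(n); print(n,c)
o=ctrl.get_obs(); print(o['time_s'],o['tcp_pos'],o['tcp_rot'],o['grip_width'],o['contact_force'])
E
```

```text
pics
scene {'K': array([[398.12375664,   0.        , 279.50387473],
       [  0.        , 398.12375664, 208.72841717],
       [  0.        ,   0.        ,   1.        ]]), 'R': array([[-1.96759895e-02,  9.99806033e-01,  8.67473880e-04],
       [ 6.82169276e-01,  1.40592572e-02, -7.31059106e-01],
       [-7.30929501e-01, -1.37925473e-02, -6.82313587e-01]]), 't': array([ 0.05031499, -0.24815999,  1.83719629])}
top {'K': array([[498.8801291 ,   0.        , 279.57413703],
       [  0.        , 498.8801291 , 210.9434869 ],
       [  0.        ,   0.        ,   1.        ]]), 'R': array([[-0.06616138, -0.99780356,  0.00327551],
       [-0.97442343,  0.06390388, -0.21544206],
       [ 0.21475953, -0.01744568, -0.97651113]]), 't': array([-0.00395727,  0.56400105,  1.49567103])}
0.1 [0.15499709 0.50147656 0.40412115] [ 1.49377147e-01  9.88780071e-01 -6.33749006e-04 -1.92241231e-04] 0.08545756666338375 [-0.23545856 -0.29836978  0.22062471]
```

View pics/scene0.png

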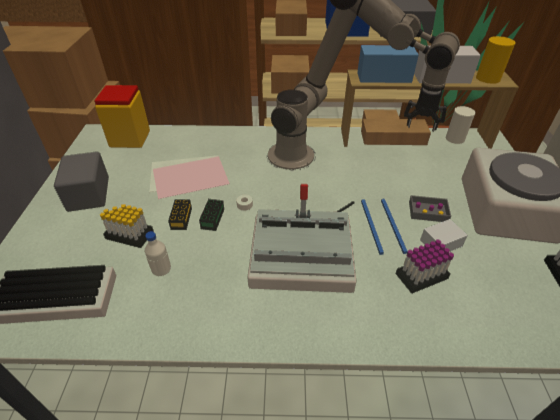

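View pics/top0.png

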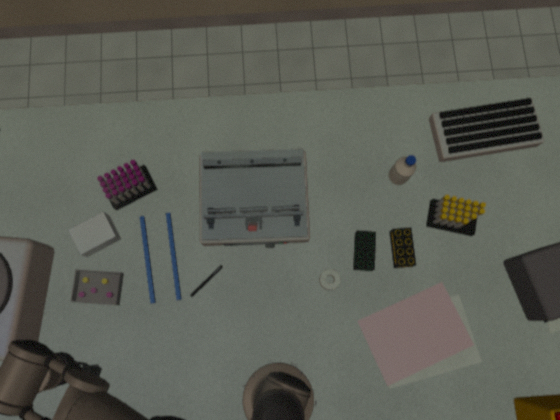

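The scene view shows two blocks, yellow at about (180,214) and green at (212,214), and no purple block. It also shows two blue strips near (372,226) and (394,226) and the shaker at about (302,245). In the top view these are yellow (403,247), green (364,250), strips (147,258) and (174,256), and shaker (254,197).

```bash
cat > h.py <<'E'
from workcell import ctrl
import numpy as np, cv2
from scipy.spatial.transform import Rotation as Rn
def ray(uv,z,c):
    d=c['R'].T@np.linalg.solve(c['K'],[uv[0],uv[1],1.]); o=-c['R'].T@c['t']
    return o+d*(z-o[2])/d[2]
def proj(X,c):
    p=c['K']@(c['R']@np.array(X)+c['t']); return p[:2]/p[2]
def rect(pts,z,c):
    P=np.array([ray(p,z,c)[:2] for p in pts]); 
    (x,y),(w,h),a=cv2.minAreaRect((P*1000).astype(np.float32))
    if w<h: w,h,a=h,w,a+90
    return round(x),round(y),round(w),round(h),round(a,1)
def obs():
    o=ctrl.get_obs(); R=Rn.from_quat(o['tcp_rot']).as_matrix()
    print('t%.1f'%o['time_s'],'tcp',np.round(o['tcp_pos']*1000 if hasattr(o['tcp_pos'],'shape') else np.array(o['tcp_pos'])*1000,1),'z',R[:,2].round(3),'yaw_y',round(np.degrees(np.arctan2(R[1,1],R[0,1])),1),'F',np.round(o['contact_force'],1),'w',round(o['grip_width']*1000,1),'g',round(float(np.max(o['grasp_force'])),1))
def snap(n): 
    c=ctrl.calibration(n); im=ctrl.camera(n)[...,::-1].copy(); return im,c
E
python3 - <<'E'
from h import *
for n in("top","scene"):
    im=cv2.imread(f"pics/{n}0.png"); c=ctrl.calibration(n)
    hsv=cv2.cvtColor(im,cv2.COLOR_BGR2HSV)
    m=cv2.inRange(hsv,(98,120,50),(125,255,255))
    for k in cv2.findContours(m,0,1)[0]:
        if cv2.contourArea(k)>150:
            print(n,'blue',cv2.boundingRect(k),rect(k[:,0],.010,c))
    m=cv2.inRange(hsv,(0,0,0),(180,255,45))
    for k in cv2.findContours(m,0,1)[0]:
        if cv2.contourArea(k)>150: print(n,'dark',cv2.boundingRect(k),rect(k[:,0],.04,c))
im=cv2.imread("pics/top0.png")[140:255,190:320]
a=cv2.resize(im,None,fx=5,fy=5,interpolation=cv2.INTER_CUBIC); cv2.imwrite("pics/shk.png",cv2.convertScaleAbs(a,alpha=1.4))
E
```

```text
top blue (141, 217, 13, 85) (449, 386, 271, 11, 6.8)
top blue (167, 214, 13, 85) (453, 304, 271, 10, 6.1)
top dark (252, 387, 52, 33) (-5, 2, 148, 88, 86.2)
top dark (270, 372, 41, 26) (53, -42, 131, 35, 57.5)
top dark (0, 339, 148, 81) (103, 590, 431, 224, 86.2)
top dark (0, 254, 12, 58) (401, 811, 175, 34, 3.1)
top dark (504, 244, 54, 78) (310, -789, 249, 152, 162.0)
top dark (354, 231, 21, 39) (426, -296, 120, 62, 173.9)
top dark (390, 228, 25, 40) (427, -415, 119, 67, 1.0)
top dark (427, 200, 49, 36) (512, -583, 150, 89, 73.3)
top dark (112, 166, 44, 43) (677, 431, 145, 91, 114.4)
top dark (449, 133, 93, 20) (751, -759, 312, 21, 95.6)
top dark (447, 124, 92, 20) (782, -756, 311, 21, 95.8)
top dark (444, 115, 92, 20) (811, -752, 312, 22, 95.9)
top dark (442, 107, 92, 20) (842, -750, 313, 23, 95.5)
top dark (440, 99, 91, 19) (871, -747, 311, 22, 95.6)
scene blue (348, 16, 21, 20) (-1703, 543, 444, 137, 165.5)
scene dark (534, 397, 26, 23) (1129, 641, 102, 32, 121.6)
scene dark (0, 364, 57, 56) (1118, -686, 248, 46, 57.5)
scene dark (396, 268, 54, 25) (705, 426, 156, 93, 114.4)
scene dark (0, 266, 105, 44) (782, -762, 319, 148, 95.7)
scene dark (545, 256, 15, 30) (676, 855, 126, 42, 153.9)
scene dark (104, 226, 49, 21) (541, -581, 158, 98, 74.1)
scene dark (200, 200, 23, 30) (442, -297, 153, 70, 171.9)
scene dark (272, 109, 33, 28) (-224, -31, 270, 119, 19.3)
scene dark (278, 90, 28, 14) (-491, 5, 149, 147, 1.3)
scene dark (404, 83, 42, 46) (-421, 723, 489, 198, 159.0)
scene dark (427, 46, 25, 24) (-1047, 955, 397, 149, 163.6)
scene dark (330, 0, 57, 38) (-1820, 507, 886, 281, 3.6)
```

View pics/shk.png

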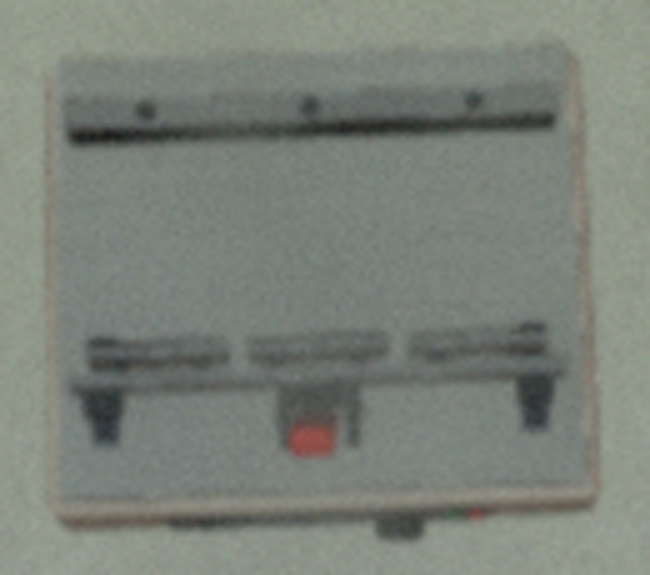

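The crop shows the rear bar's dark rubber face from (69,135) to (553,120), the three jaws at y≈350, and the red grip at (312,438).

```bash
python3 - <<'E'
from h import *
c=ctrl.calibration("top")
f=lambda u,v:(190+(u+.5)/5-.5,140+(v+.5)/5-.5)
for nm,p,z in [("barL",(69,130),.134),("barR",(553,115),.134),("barLb",(69,143),.1),("barRb",(553,128),.1),("rearL",(58,55),.1),("rearR",(575,45),.1),("frontL",(55,512),.1),("frontR",(594,490),.1),("jaw0",(318,340),.131),("jawL",(159,346),.131),("jawR",(477,334),.131),("red",(312,438),.205)]:
    print(nm,(ray(f(*p),z,c)*1000).round(0))
E
```

```text
barL [702. 181. 134.]
barR [ 693. -112.  134.]
barLb [705. 186. 100.]
barRb [ 695. -114.  100.]
rearL [763. 191. 100.]
rearR [ 748. -132.  100.]
frontL [474. 202. 100.]
frontR [ 466. -121.  100.]
jaw0 [563.  38. 131.]
jawL [565. 133. 131.]
jawR [560. -57. 131.]
red [489.  42. 205.]
```

>>> send_rows --targets '[{"x":0.92,"y":-0.61,"z":-0.1,"az":0.06},{"x":0.92,"y":-0.61,"z":-0.1,"az":0.06},{"x":0.92,"y":-0.61,"z":-0.1,"az":0.06},{"x":0.92,"y":-0.61,"z":-0.1,"az":0.06},{"x":0.92,"y":-0.61,"z":-0.1,"az":0.06},{"x":0.92,"y":-0.61,"z":-0.1,"az":0.06},{"x":0.92,"y":-0.61,"z":-0.1,"az":0.06},{"x":0.92,"y":-0.61,"z":-0.1,"az":0.06},{"x":0.92,"y":-0.61,"z":-0.1,"az":0.06},{"x":0.92,"y":-0.61,"z":-0.1,"az":0.06},{"x":0.92,"y":-0.61,"z":-0.1,"az":0.06},{"x":0.92,"y":-0.61,"z":-0.1,"az":0.06},{"x":0.92,"y":-0.61,"z":-0.1,"az":0.06},{},{},{}]' --grip 45

```text
schema error: expected keys x, y, z, ax, ay, az
```

```bash
cat >> h.py <<'E'
def strips(im,c,z=.014):
    hsv=cv2.cvtColor(im,cv2.COLOR_BGR2HSV); m=cv2.inRange(hsv,(98,110,40),(125,255,255))
    for k in cv2.findContours(m,0,1)[0]:
        if cv2.contourArea(k)>150: print('blue',cv2.boundingRect(k),rect(k[:,0],z,c))
E
python3 - <<'E'
from h import *
obs(); print(ctrl.finger_overhang)
im,c=snap("wrist"); cv2.imwrite("pics/w1.png",im); print('cam',(-c['R'].T@c['t']).round(3),c['R'].round(2).tolist()); strips(im,c)
E
```

```text
t0.1 tcp [155.  501.5 404.1] z [-0.001 -0.001 -1.   ] yaw_y 72.8 F [-0.2 -0.3  0.2] w 85.5 g 0.0
0.1734
cam [0.081 0.524 0.373] [[0.29, 0.96, -0.0], [0.91, -0.28, 0.3], [0.29, -0.09, -0.95]]
blue (155, 365, 42, 55) (365, 297, 85, 21, 6.3)
blue (210, 339, 48, 63) (356, 377, 98, 16, 6.7)
```

View pics/w1.png

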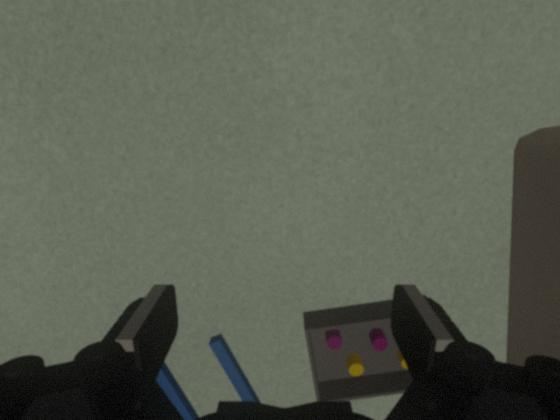

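The wrist picture shows both pads at the bottom and strip ends at (170,385) and (235,370). The camera sits on the tool +x side. The move was refused because each row needs all six keys, so I'll resend it.

>>> send_rows --targets '[{"x":0.92,"y":-0.61,"z":-0.1,"ax":0,"ay":0,"az":0.06},{"x":0.92,"y":-0.61,"z":-0.1,"ax":0,"ay":0,"az":0.06},{"x":0.92,"y":-0.61,"z":-0.1,"ax":0,"ay":0,"az":0.06},{"x":0.92,"y":-0.61,"z":-0.1,"ax":0,"ay":0,"az":0.06},{"x":0.92,"y":-0.61,"z":-0.1,"ax":0,"ay":0,"az":0.06},{"x":0.92,"y":-0.61,"z":-0.1,"ax":0,"ay":0,"az":0.06},{"x":0.92,"y":-0.61,"z":-0.1,"ax":0,"ay":0,"az":0.06},{"x":0.92,"y":-0.61,"z":-0.1,"ax":0,"ay":0,"az":0.06},{"x":0.92,"y":-0.61,"z":-0.1,"ax":0,"ay":0,"az":0.06},{"x":0.92,"y":-0.61,"z":-0.1,"ax":0,"ay":0,"az":0.06},{"x":0.92,"y":-0.61,"z":-0.1,"ax":0,"ay":0,"az":0.06},{"x":0.92,"y":-0.61,"z":-0.1,"ax":0,"ay":0,"az":0.06},{"x":0.92,"y":-0.61,"z":-0.1,"ax":0,"ay":0,"az":0.06},{"x":0,"y":0,"z":0,"ax":0,"ay":0,"az":0},{"x":0,"y":0,"z":0,"ax":0,"ay":0,"az":0},{"x":0,"y":0,"z":0,"ax":0,"ay":0,"az":0}]' --grip 45

```text
time_s: 1.48
tcp_pos: [0.4537, 0.3034, 0.3719]
tcp_rot: [-0.054, 0.999, 0.0, -0.001]
contact_force: [0.1, 0.0, 0.1]
grip_width: 0.045
grasp_force: 0.0
```

```bash
python3 - <<'E'
from h import *
obs()
im,c=snap("wrist"); cv2.imwrite("pics/w1.png",im); print('cam',(-c['R'].T@c['t']).round(3)); strips(im,c)
im,c=snap("top"); strips(im,c,.010)
E
```

```text
t1.5 tcp [453.7 303.4 371.9] z [-0.001 -0.    -1.   ] yaw_y 96.2 F [0.1 0.  0.1] w 45.0 g 0.0
cam [0.377 0.295 0.341]
blue (361, 23, 32, 263) (426, 381, 232, 13, 6.7)
blue (277, 18, 15, 304) (453, 303, 276, 12, 5.9)
```

View pics/w1.png

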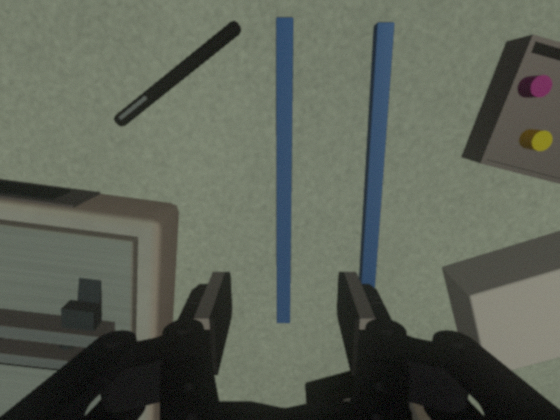

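The wrist image shows strip b centred under the gripper, ends at (284,18) and (284,322), at (453,303) mm and yaw 5.9°. Now I'll descend and grip it.

>>> send_rows --targets '[{"x":0,"y":0,"z":-0.9,"ax":0,"ay":0,"az":0},{"x":0,"y":0,"z":-0.9,"ax":0,"ay":0,"az":0},{"x":0,"y":0,"z":-0.9,"ax":0,"ay":0,"az":0},{"x":0,"y":0,"z":-0.9,"ax":0,"ay":0,"az":0},{"x":0,"y":0,"z":-0.9,"ax":0,"ay":0,"az":0},{"x":0,"y":0,"z":-0.9,"ax":0,"ay":0,"az":0},{"x":0,"y":0,"z":-0.9,"ax":0,"ay":0,"az":0},{"x":0,"y":0,"z":-0.9,"ax":0,"ay":0,"az":0},{"x":0,"y":0,"z":-0.4,"ax":0,"ay":0,"az":0},{"x":0,"y":0,"z":-0.2,"ax":0,"ay":0,"az":0},{"x":0,"y":0,"z":0,"ax":0,"ay":0,"az":0}]'

```text
time_s: 2.5
tcp_pos: [0.4536, 0.3037, 0.1768]
tcp_rot: [-0.055, 0.999, -0.0, -0.001]
contact_force: [-0.2, 0.1, -0.1]
grip_width: 0.0449
grasp_force: 0.0
```

>>> send_rows --targets '[{"x":0,"y":0,"z":0,"ax":0,"ay":0,"az":0},{"x":0,"y":0,"z":0,"ax":0,"ay":0,"az":0},{"x":0,"y":0,"z":0,"ax":0,"ay":0,"az":0},{"x":0,"y":0,"z":0,"ax":0,"ay":0,"az":0},{"x":0,"y":0,"z":0,"ax":0,"ay":0,"az":0},{"x":0,"y":0,"z":0,"ax":0,"ay":0,"az":0},{"x":0,"y":0,"z":0,"ax":0,"ay":0,"az":0},{"x":0,"y":0,"z":0,"ax":0,"ay":0,"az":0}]' --grip 5 --squeeze 40

```text
time_s: 3.17
tcp_pos: [0.4544, 0.3036, 0.1787]
tcp_rot: [-0.054, 0.999, 0.001, 0.001]
contact_force: [-1.3, 1.0, 5.9]
grip_width: 0.0127
grasp_force: 41.5
```

>>> send_rows --targets '[{"x":0,"y":0,"z":0.5,"ax":0,"ay":0,"az":0},{"x":0,"y":0,"z":1,"ax":0,"ay":0,"az":0},{"x":0,"y":0,"z":1,"ax":0,"ay":0,"az":0},{"x":0,"y":0,"z":1,"ax":0,"ay":0,"az":0},{"x":0,"y":0,"z":1,"ax":0,"ay":0,"az":0},{"x":0,"y":0,"z":1,"ax":0,"ay":0,"az":0},{"x":0,"y":0,"z":1,"ax":0,"ay":0,"az":0},{"x":0,"y":0,"z":1,"ax":0,"ay":0,"az":0}]'

```text
time_s: 3.83
tcp_pos: [0.4537, 0.3031, 0.3663]
tcp_rot: [-0.054, 0.999, 0.0, 0.0]
contact_force: [-0.1, 0.4, -1.1]
grip_width: 0.0127
grasp_force: 40.5
```

>>> send_rows --targets '[{"x":0.6,"y":0,"z":0,"ax":0,"ay":0,"az":-0.233},{"x":0.6,"y":0,"z":0,"ax":0,"ay":0,"az":-0.233},{"x":0.6,"y":0,"z":0,"ax":0,"ay":0,"az":-0.233},{"x":0.6,"y":0,"z":0,"ax":0,"ay":0,"az":-0.233},{"x":0.6,"y":0,"z":0,"ax":0,"ay":0,"az":-0.233},{"x":0.6,"y":0,"z":0,"ax":0,"ay":0,"az":-0.233},{"x":0.6,"y":0,"z":0,"ax":0,"ay":0,"az":-0.233},{"x":0.6,"y":0,"z":0,"ax":0,"ay":0,"az":-0.233},{"x":0.6,"y":0,"z":0,"ax":0,"ay":0,"az":-0.233},{"x":0.6,"y":0,"z":0,"ax":0,"ay":0,"az":-0.233},{"x":0.6,"y":0,"z":0,"ax":0,"ay":0,"az":-0.233},{"x":0.6,"y":0,"z":0,"ax":0,"ay":0,"az":-0.233},{"x":0.6,"y":0,"z":0,"ax":0,"ay":0,"az":-0.233},{"x":0.6,"y":0,"z":0,"ax":0,"ay":0,"az":-0.233},{"x":0,"y":0,"z":0,"ax":0,"ay":0,"az":0},{"x":0,"y":0,"z":0,"ax":0,"ay":0,"az":0}]'

```text
time_s: 5.17
tcp_pos: [0.6641, 0.303, 0.364]
tcp_rot: [0.716, 0.698, -0.0, -0.0]
contact_force: [-0.5, -0.0, -1.3]
grip_width: 0.0125
grasp_force: 40.5
```

>>> send_rows --targets '[{"x":0,"y":-0.8,"z":0,"ax":0,"ay":0,"az":0},{"x":0,"y":-0.8,"z":0,"ax":0,"ay":0,"az":0},{"x":0,"y":-0.8,"z":0,"ax":0,"ay":0,"az":0},{"x":0,"y":-0.8,"z":0,"ax":0,"ay":0,"az":0},{"x":0,"y":-0.8,"z":0,"ax":0,"ay":0,"az":0},{"x":0,"y":-0.8,"z":0,"ax":0,"ay":0,"az":0},{"x":0,"y":-0.8,"z":0,"ax":0,"ay":0,"az":0},{"x":0,"y":-0.8,"z":0,"ax":0,"ay":0,"az":0},{"x":0,"y":-0.8,"z":0,"ax":0,"ay":0,"az":0},{"x":0,"y":-0.8,"z":0,"ax":0,"ay":0,"az":0},{"x":0,"y":-0.8,"z":0,"ax":0,"ay":0,"az":0},{"x":0,"y":-0.8,"z":0,"ax":0,"ay":0,"az":0},{"x":0,"y":-0.8,"z":0,"ax":0,"ay":0,"az":0},{"x":0,"y":0,"z":0,"ax":0,"ay":0,"az":0},{"x":0,"y":0,"z":0,"ax":0,"ay":0,"az":0}]'

```text
time_s: 6.42
tcp_pos: [0.6632, 0.0428, 0.3652]
tcp_rot: [0.717, 0.697, 0.0, -0.0]
contact_force: [-0.4, 1.0, -0.7]
grip_width: 0.0126
grasp_force: 40.5
```

```bash
python3 - <<'E'
from h import *
obs()
im,c=snap("wrist"); cv2.imwrite("pics/w2.png",im)
strips(im,c,.2)
E
```

```text
t6.4 tcp [663.2  42.8 365.2] z [-0.  0. -1.] yaw_y -1.6 F [-0.4  1.  -0.7] w 12.6 g 40.5
blue (264, 0, 42, 409) (665, 68, 164, 14, 88.1)
```

View pics/w2.png

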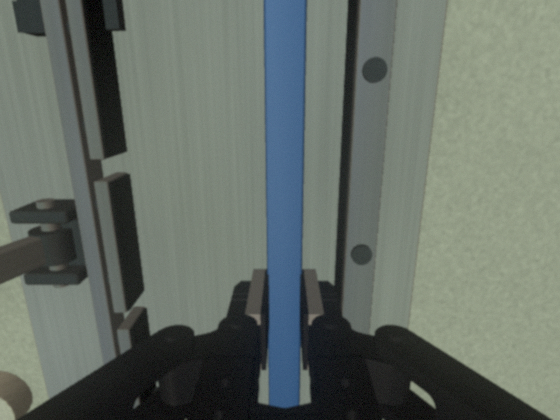

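The wrist image shows the held strip centred at about (285,200), the rear bar's dark face near (350,150), bar screws at (375,70) and (361,254), and the jaws at left (~(125,240)).

```bash
python3 - <<'E'
from h import *
im=cv2.imread("pics/w2.png"); c=ctrl.calibration("wrist")
g=cv2.GaussianBlur(cv2.cvtColor(im,cv2.COLOR_BGR2GRAY),(3,3),0).astype(int)
P=[]
for v in (10,60,110,160,210,260):
    r=g[v,325:400]; d=np.diff(r); k=np.argmin(r[:45]); 
    a=325+k+np.argmax(d[k:k+14])+.5; b=325+max(0,k-14)+np.argmin(d[max(0,k-14):k+1])+.5
    print(v,'top',a,(ray((a,v),.134,c)*1000).round(1)[:2],'bot',b,(ray((b,v),.1,c)*1000).round(1)[:2])
for p in ((375,70),(361,254)): print('screw',(ray(p,.134,c)*1000).round(1))
# jaw face top edges
for v in (60,100,140,200,240,280):
    r=g[v,85:150]; d=np.diff(r); 
    print(v,r[::4], 'drop',85+np.argmin(d),'rise',85+np.argmax(d),(ray((85+np.argmin(d),v),.131,c)*1000).round(1)[:2])
E
```

```text
10 top 358.5 [702.7 160.9] bot 347.5 [702.8 167.9]
60 top 355.5 [702.  138.6] bot 344.5 [701.7 141.8]
110 top 352.5 [701.2 114.6] bot 342.5 [701.1 113.7]
160 top 350.5 [700.9  88.6] bot 339.5 [699.9  83.3]
210 top 347.5 [700.   60.4] bot 337.5 [699.2  50.3]
260 top 344.5 [699.1  29.7] bot 335.5 [698.5  14.4]
screw [712.  133.7 134. ]
screw [708.7  33.3 134. ]
60 [102  74  24  17  22  20  20  25 115 126 125 130 126 131 129 127 126] drop 89 rise 115 [567.3 142.4]
100 [106 105  98  37  23  24  25  26  27  97 125 127 131 125 130 129 127] drop 94 rise 120 [566.3 123.1]
140 [ 56 107 104 104  67  30  30  29  32  33  70 126 128 130 128 130 129] drop 100 rise 125 [565.8 102.5]
200 [108 101  52  94 104 103  80  33  32  30  33  34  88 129 125 128 128] drop 109 rise 132 [565.   68.9]
240 [104 107 107  77  57 104 102 101  42  31  32  32  32  60 127 124 126] drop 115 rise 137 [564.4  44.6]
280 [119 111 105 106 105  56  90 104 104  74  35  33  34  35  42 125 126] drop 103 rise 142 [552.8  18.8]
```

>>> send_rows --targets '[{"x":0.13,"y":-0.31,"z":0,"ax":0,"ay":0,"az":0},{"x":0,"y":0,"z":-0.7,"ax":0,"ay":0,"az":0},{"x":0,"y":0,"z":-0.7,"ax":0,"ay":0,"az":0},{"x":0,"y":0,"z":-0.7,"ax":0,"ay":0,"az":0},{"x":0,"y":0,"z":-0.7,"ax":0,"ay":0,"az":0},{"x":0,"y":0,"z":-0.3,"ax":0,"ay":0,"az":0},{"x":0,"y":0,"z":-0.15,"ax":0,"ay":0,"az":0},{"x":0,"y":0,"z":-0.1,"ax":0,"ay":0,"az":0},{"x":0,"y":0,"z":0,"ax":0,"ay":0,"az":0},{"x":0,"y":0,"z":0,"ax":0,"ay":0,"az":0}]'

```text
time_s: 7.3
tcp_pos: [0.6676, 0.0357, 0.282]
tcp_rot: [0.717, 0.697, 0.001, 0.001]
contact_force: [-0.3, 0.1, -0.8]
grip_width: 0.0126
grasp_force: 40.6
```

>>> send_rows --targets '[{"x":-0.02,"y":-0.02,"z":-0.05,"ax":0,"ay":0,"az":0},{"x":0,"y":0,"z":-0.05,"ax":0,"ay":0,"az":0},{"x":0,"y":0,"z":-0.04,"ax":0,"ay":0,"az":0},{"x":0,"y":0,"z":0,"ax":0,"ay":0,"az":0},{"x":0,"y":0,"z":0,"ax":0,"ay":0,"az":0}]'

```text
time_s: 7.72
tcp_pos: [0.6668, 0.035, 0.2787]
tcp_rot: [0.717, 0.697, 0.0, 0.001]
contact_force: [-1.8, -0.7, 6.1]
grip_width: 0.0126
grasp_force: 41.3
```

Contact. I'll release narrowly, rise, and look.

>>> send_rows --targets '[{"x":0,"y":0,"z":0,"ax":0,"ay":0,"az":0},{"x":0,"y":0,"z":0,"ax":0,"ay":0,"az":0},{"x":0,"y":0,"z":0,"ax":0,"ay":0,"az":0},{"x":0,"y":0,"z":0.1,"ax":0,"ay":0,"az":0},{"x":0,"y":0,"z":0.4,"ax":0,"ay":0,"az":0},{"x":0,"y":0,"z":0.8,"ax":0,"ay":0,"az":0},{"x":0,"y":0,"z":0.8,"ax":0,"ay":0,"az":0},{"x":0,"y":0,"z":0.8,"ax":0,"ay":0,"az":0},{"x":0,"y":0,"z":0.8,"ax":0,"ay":0,"az":0},{"x":0,"y":0,"z":0.8,"ax":0,"ay":0,"az":0},{"x":0,"y":0,"z":0.8,"ax":0,"ay":0,"az":0},{"x":0,"y":0,"z":0,"ax":0,"ay":0,"az":0},{"x":0,"y":0,"z":0,"ax":0,"ay":0,"az":0}]' --grip 24

```text
time_s: 8.8
tcp_pos: [0.6667, 0.0351, 0.4118]
tcp_rot: [0.717, 0.697, 0.001, 0.001]
contact_force: [0.1, 0.1, 0.0]
grip_width: 0.0238
grasp_force: 0.0
```

```bash
python3 - <<'E'
from h import *
obs()
im,c=snap("wrist"); strips(im,c,.114)
im,c=snap("top"); strips(im,c,.114);strips(im,c,.01)
E
```

```text
t8.8 tcp [666.7  35.1 411.8] z [ 0.003 -0.    -1.   ] yaw_y -1.6 F [0.1 0.1 0. ] w 23.8 g 0.0
blue (274, 0, 20, 361) (668, 35, 275, 13, 88.3)
```

>>> send_rows --targets '[{"x":-0.58,"y":0.935,"z":-0.1,"ax":0,"ay":0,"az":0.219},{"x":-0.58,"y":0.935,"z":-0.1,"ax":0,"ay":0,"az":0.219},{"x":-0.58,"y":0.935,"z":-0.1,"ax":0,"ay":0,"az":0.219},{"x":-0.58,"y":0.935,"z":-0.1,"ax":0,"ay":0,"az":0.219},{"x":-0.58,"y":0.935,"z":-0.1,"ax":0,"ay":0,"az":0.219},{"x":-0.58,"y":0.935,"z":-0.1,"ax":0,"ay":0,"az":0.219},{"x":-0.58,"y":0.935,"z":-0.1,"ax":0,"ay":0,"az":0.219},{"x":-0.58,"y":0.935,"z":-0.1,"ax":0,"ay":0,"az":0.219},{"x":-0.58,"y":0.935,"z":-0.1,"ax":0,"ay":0,"az":0.219},{"x":-0.58,"y":0.935,"z":-0.1,"ax":0,"ay":0,"az":0.219},{"x":-0.58,"y":0.935,"z":-0.1,"ax":0,"ay":0,"az":0.219},{"x":-0.58,"y":0.935,"z":-0.1,"ax":0,"ay":0,"az":0.219},{"x":-0.58,"y":0.935,"z":-0.1,"ax":0,"ay":0,"az":0.219},{"x":-0.58,"y":0.935,"z":-0.1,"ax":0,"ay":0,"az":0.219},{"x":-0.58,"y":0.935,"z":-0.1,"ax":0,"ay":0,"az":0.219},{"x":0,"y":0,"z":0,"ax":0,"ay":0,"az":0},{"x":0,"y":0,"z":0,"ax":0,"ay":0,"az":0},{"x":0,"y":0,"z":0,"ax":0,"ay":0,"az":0}]' --grip 45

```text
time_s: 10.4
tcp_pos: [0.4493, 0.3854, 0.3716]
tcp_rot: [-0.06, 0.998, -0.001, -0.001]
contact_force: [0.6, -0.4, -0.4]
grip_width: 0.0452
grasp_force: 0.0
```

```bash
python3 - <<'E'
from h import *
obs()
im,c=snap("wrist"); strips(im,c)
im,c=snap("top"); strips(im,c,.114)
E
```

```text
t10.4 tcp [449.3 385.4 371.6] z [-0.001 -0.001 -1.   ] yaw_y 96.9 F [ 0.6 -0.4 -0.4] w 45.2 g 0.0
blue (278, 17, 15, 305) (448, 385, 277, 12, 6.6)
```

>>> send_rows --targets '[{"x":0,"y":0,"z":-0.9,"ax":0,"ay":0,"az":0},{"x":0,"y":0,"z":-0.9,"ax":0,"ay":0,"az":0},{"x":0,"y":0,"z":-0.9,"ax":0,"ay":0,"az":0},{"x":0,"y":0,"z":-0.9,"ax":0,"ay":0,"az":0},{"x":0,"y":0,"z":-0.9,"ax":0,"ay":0,"az":0},{"x":0,"y":0,"z":-0.9,"ax":0,"ay":0,"az":0},{"x":0,"y":0,"z":-0.9,"ax":0,"ay":0,"az":0},{"x":0,"y":0,"z":-0.9,"ax":0,"ay":0,"az":0},{"x":0,"y":0,"z":-0.4,"ax":0,"ay":0,"az":0},{"x":0,"y":0,"z":-0.12,"ax":0,"ay":0,"az":0},{"x":0,"y":0,"z":0,"ax":0,"ay":0,"az":0}]'

```text
time_s: 11.42
tcp_pos: [0.4497, 0.3852, 0.1792]
tcp_rot: [-0.06, 0.998, -0.0, -0.0]
contact_force: [0.1, 0.8, 0.3]
grip_width: 0.045
grasp_force: 0.0
```

>>> send_rows --targets '[{"x":0,"y":0,"z":0,"ax":0,"ay":0,"az":0},{"x":0,"y":0,"z":0,"ax":0,"ay":0,"az":0},{"x":0,"y":0,"z":0,"ax":0,"ay":0,"az":0},{"x":0,"y":0,"z":0,"ax":0,"ay":0,"az":0},{"x":0,"y":0,"z":0,"ax":0,"ay":0,"az":0},{"x":0,"y":0,"z":0,"ax":0,"ay":0,"az":0},{"x":0,"y":0,"z":0,"ax":0,"ay":0,"az":0},{"x":0,"y":0,"z":0,"ax":0,"ay":0,"az":0}]' --grip 5 --squeeze 40

```text
time_s: 12.08
tcp_pos: [0.4497, 0.386, 0.1811]
tcp_rot: [-0.06, 0.998, 0.001, 0.001]
contact_force: [-1.5, -0.6, 6.8]
grip_width: 0.0122
grasp_force: 40.8
```

>>> send_rows --targets '[{"x":0,"y":0,"z":0.5,"ax":0,"ay":0,"az":0},{"x":0,"y":0,"z":1,"ax":0,"ay":0,"az":0},{"x":0,"y":0,"z":1,"ax":0,"ay":0,"az":0},{"x":0,"y":0,"z":1,"ax":0,"ay":0,"az":0},{"x":0,"y":0,"z":1,"ax":0,"ay":0,"az":0},{"x":0,"y":0,"z":1,"ax":0,"ay":0,"az":0},{"x":0,"y":0,"z":1,"ax":0,"ay":0,"az":0},{"x":0,"y":0,"z":1,"ax":0,"ay":0,"az":0}]'

```text
time_s: 12.75
tcp_pos: [0.4489, 0.3856, 0.3684]
tcp_rot: [-0.06, 0.998, 0.0, -0.0]
contact_force: [-0.1, -0.7, -0.5]
grip_width: 0.0123
grasp_force: 39.9
```

>>> send_rows --targets '[{"x":0.46,"y":0,"z":0,"ax":0,"ay":0,"az":-0.234},{"x":0.46,"y":0,"z":0,"ax":0,"ay":0,"az":-0.234},{"x":0.46,"y":0,"z":0,"ax":0,"ay":0,"az":-0.234},{"x":0.46,"y":0,"z":0,"ax":0,"ay":0,"az":-0.234},{"x":0.46,"y":0,"z":0,"ax":0,"ay":0,"az":-0.234},{"x":0.46,"y":0,"z":0,"ax":0,"ay":0,"az":-0.234},{"x":0.46,"y":0,"z":0,"ax":0,"ay":0,"az":-0.234},{"x":0.46,"y":0,"z":0,"ax":0,"ay":0,"az":-0.234},{"x":0.46,"y":0,"z":0,"ax":0,"ay":0,"az":-0.234},{"x":0.46,"y":0,"z":0,"ax":0,"ay":0,"az":-0.234},{"x":0.46,"y":0,"z":0,"ax":0,"ay":0,"az":-0.234},{"x":0.46,"y":0,"z":0,"ax":0,"ay":0,"az":-0.234},{"x":0.46,"y":0,"z":0,"ax":0,"ay":0,"az":-0.234},{"x":0.46,"y":0,"z":0,"ax":0,"ay":0,"az":-0.234},{"x":0,"y":0,"z":0,"ax":0,"ay":0,"az":0}]'

```text
time_s: 14.0
tcp_pos: [0.6117, 0.3851, 0.3663]
tcp_rot: [0.717, 0.697, -0.0, 0.0]
contact_force: [0.3, -0.3, -1.0]
grip_width: 0.0125
grasp_force: 40.0
```

>>> send_rows --targets '[{"x":0,"y":-0.93,"z":0,"ax":0,"ay":0,"az":0},{"x":0,"y":-0.93,"z":0,"ax":0,"ay":0,"az":0},{"x":0,"y":-0.93,"z":0,"ax":0,"ay":0,"az":0},{"x":0,"y":-0.93,"z":0,"ax":0,"ay":0,"az":0},{"x":0,"y":-0.93,"z":0,"ax":0,"ay":0,"az":0},{"x":0,"y":-0.93,"z":0,"ax":0,"ay":0,"az":0},{"x":0,"y":-0.93,"z":0,"ax":0,"ay":0,"az":0},{"x":0,"y":-0.93,"z":0,"ax":0,"ay":0,"az":0},{"x":0,"y":-0.93,"z":0,"ax":0,"ay":0,"az":0},{"x":0,"y":-0.93,"z":0,"ax":0,"ay":0,"az":0},{"x":0,"y":-0.93,"z":0,"ax":0,"ay":0,"az":0},{"x":0,"y":-0.93,"z":0,"ax":0,"ay":0,"az":0},{"x":0,"y":-0.93,"z":0,"ax":0,"ay":0,"az":0},{"x":0,"y":-0.93,"z":0,"ax":0,"ay":0,"az":0},{"x":0,"y":-0.93,"z":0,"ax":0,"ay":0,"az":0},{"x":0,"y":0,"z":0,"ax":0,"ay":0,"az":0},{"x":0,"y":0,"z":0,"ax":0,"ay":0,"az":0},{"x":0,"y":0,"z":0,"ax":0,"ay":0,"az":0}]'

```text
time_s: 15.5
tcp_pos: [0.6098, 0.0375, 0.3671]
tcp_rot: [0.715, 0.699, 0.0, -0.0]
contact_force: [0.4, -0.2, -1.2]
grip_width: 0.0127
grasp_force: 40.0
```

```bash
python3 - <<'E'
from h import *
obs()
im,c=snap("wrist"); cv2.imwrite("pics/w3.png",im)
strips(im,c,.2); strips(im,c,.114)
E
```

```text
t15.5 tcp [609.8  37.5 367.1] z [-0.  0. -1.] yaw_y -1.2 F [ 0.4 -0.2 -1.2] w 12.7 g 40.0
blue (353, 0, 53, 336) (646, 81, 127, 10, 88.5)
blue (265, 0, 40, 409) (611, 62, 167, 15, 88.3)
blue (353, 0, 53, 336) (667, 60, 208, 16, 88.5)
blue (265, 0, 40, 409) (611, 29, 272, 24, 88.3)
```

>>> send_rows --targets '[{"x":0.03,"y":-0.03,"z":-0.7,"ax":0,"ay":0,"az":0},{"x":0,"y":0,"z":-0.7,"ax":0,"ay":0,"az":0},{"x":0,"y":0,"z":-0.7,"ax":0,"ay":0,"az":0},{"x":0,"y":0,"z":-0.7,"ax":0,"ay":0,"az":0},{"x":0,"y":0,"z":-0.3,"ax":0,"ay":0,"az":0},{"x":0,"y":0,"z":-0.15,"ax":0,"ay":0,"az":0},{"x":0,"y":0,"z":-0.1,"ax":0,"ay":0,"az":0},{"x":0,"y":0,"z":-0.05,"ax":0,"ay":0,"az":0},{"x":0,"y":0,"z":-0.04,"ax":0,"ay":0,"az":0},{"x":0,"y":0,"z":0,"ax":0,"ay":0,"az":0},{"x":0,"y":0,"z":0,"ax":0,"ay":0,"az":0}]'

```text
time_s: 16.47
tcp_pos: [0.6112, 0.0362, 0.2817]
tcp_rot: [0.715, 0.699, 0.0, 0.0]
contact_force: [-0.5, -0.2, -0.7]
grip_width: 0.0123
grasp_force: 39.9
```

>>> send_rows --targets '[{"x":0,"y":0,"z":-0.04,"ax":0,"ay":0,"az":0},{"x":0,"y":0,"z":-0.04,"ax":0,"ay":0,"az":0},{"x":0,"y":0,"z":0,"ax":0,"ay":0,"az":0},{"x":0,"y":0,"z":0,"ax":0,"ay":0,"az":0}]'

```text
time_s: 16.8
tcp_pos: [0.6111, 0.0362, 0.281]
tcp_rot: [0.715, 0.699, 0.001, 0.001]
contact_force: [-3.5, 0.1, 10.4]
grip_width: 0.0124
grasp_force: 41.2
```

>>> send_rows --targets '[{"x":0,"y":0,"z":0,"ax":0,"ay":0,"az":0},{"x":0,"y":0,"z":0,"ax":0,"ay":0,"az":0},{"x":0,"y":0,"z":0,"ax":0,"ay":0,"az":0},{"x":0,"y":0,"z":0.1,"ax":0,"ay":0,"az":0},{"x":0,"y":0,"z":0.4,"ax":0,"ay":0,"az":0},{"x":0,"y":0,"z":0.8,"ax":0,"ay":0,"az":0},{"x":0,"y":0,"z":0.8,"ax":0,"ay":0,"az":0},{"x":0,"y":0,"z":0.8,"ax":0,"ay":0,"az":0},{"x":0,"y":0,"z":0.8,"ax":0,"ay":0,"az":0},{"x":0,"y":0,"z":0.8,"ax":0,"ay":0,"az":0},{"x":0,"y":0,"z":0.8,"ax":0,"ay":0,"az":0},{"x":0,"y":0,"z":0,"ax":0,"ay":0,"az":0},{"x":0,"y":0,"z":0,"ax":0,"ay":0,"az":0}]' --grip 24

```text
time_s: 17.88
tcp_pos: [0.611, 0.0362, 0.4131]
tcp_rot: [0.715, 0.699, 0.001, 0.001]
contact_force: [0.3, 0.1, 0.4]
grip_width: 0.0242
grasp_force: 0.0
```

```bash
python3 - <<'E'
from h import *
obs()
im,c=snap("wrist"); strips(im,c,.114); cv2.imwrite("pics/w4.png",im)
E
```

```text
t17.9 tcp [611.   36.2 413.1] z [ 0.003 -0.    -1.   ] yaw_y -1.4 F [0.3 0.1 0.4] w 24.2 g 0.0
blue (343, 0, 39, 310) (667, 60, 226, 14, 88.3)
blue (274, 0, 20, 359) (612, 37, 274, 13, 88.6)
```

>>> send_rows --targets '[{"x":-0.526,"y":-0.95,"z":0,"ax":0,"ay":0,"az":0.203},{"x":-0.526,"y":-0.95,"z":0,"ax":0,"ay":0,"az":0.203},{"x":-0.526,"y":-0.95,"z":0,"ax":0,"ay":0,"az":0.203},{"x":-0.526,"y":-0.95,"z":0,"ax":0,"ay":0,"az":0.203},{"x":-0.526,"y":-0.95,"z":0,"ax":0,"ay":0,"az":0.203},{"x":-0.526,"y":-0.95,"z":0,"ax":0,"ay":0,"az":0.203},{"x":-0.526,"y":-0.95,"z":0,"ax":0,"ay":0,"az":0.203},{"x":-0.526,"y":-0.95,"z":0,"ax":0,"ay":0,"az":0.203},{"x":-0.526,"y":-0.95,"z":0,"ax":0,"ay":0,"az":0.203},{"x":-0.526,"y":-0.95,"z":0,"ax":0,"ay":0,"az":0.203},{"x":-0.526,"y":-0.95,"z":0,"ax":0,"ay":0,"az":0.203},{"x":-0.526,"y":-0.95,"z":0,"ax":0,"ay":0,"az":0.203},{"x":-0.526,"y":-0.95,"z":0,"ax":0,"ay":0,"az":0.203},{"x":-0.526,"y":-0.95,"z":0,"ax":0,"ay":0,"az":0.203},{"x":0,"y":0,"z":0,"ax":0,"ay":0,"az":0},{"x":0,"y":0,"z":0,"ax":0,"ay":0,"az":0},{"x":0,"y":0,"z":0,"ax":0,"ay":0,"az":0}]' --grip 85

```text
time_s: 19.35
tcp_pos: [0.4269, -0.296, 0.4105]
tcp_rot: [0.054, 0.999, 0.001, -0.001]
contact_force: [-0.3, -1.1, -0.5]
grip_width: 0.0849
grasp_force: 0.0
```

```bash
python3 - <<'E'
from h import *
obs()
im,c=snap("wrist"); cv2.imwrite("pics/w5.png",im)
im,c=snap("top");strips(im,c,.114); cv2.imwrite("pics/t5.png",im)
E
```

```text
t19.4 tcp [ 426.9 -296.   410.5] z [-0.001  0.002 -1.   ] yaw_y 83.8 F [-0.3 -1.1 -0.5] w 84.9 g 0.0
```

View pics/w5.png

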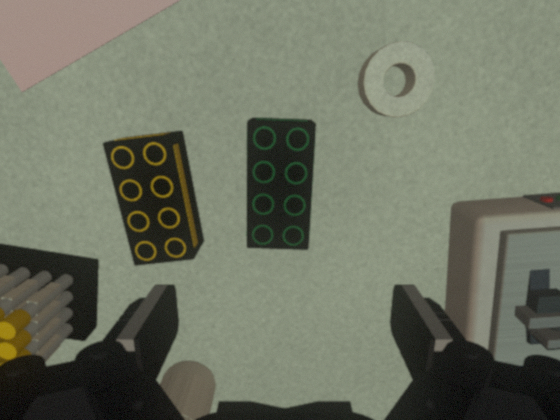

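The wrist image shows the green block at about (281,184) and the yellow block at about (153,197), with the label roll at (398,80).

```bash
cat >> h.py <<'E'
def blocks(im,c,z=.05):
    hsv=cv2.cvtColor(im,cv2.COLOR_BGR2HSV)
    for n,lo,hi in (('green',(55,90,35),(90,255,255)),('yellow',(15,130,70),(32,255,255)),('purple',(135,90,40),(170,255,255))):
        m=cv2.morphologyEx(cv2.inRange(hsv,lo,hi),cv2.MORPH_CLOSE,np.ones((3,3)))
        C=[]
        for k in cv2.findContours(m,0,1)[0]:
            x,y,w,h=cv2.boundingRect(k)
            if 14<=w<=60 and 14<=h<=60 and .75<w/h<1.33: C.append(((x+w/2-.5),(y+h/2-.5)))
        if len(C)>=6:
            print(n,len(C),rect(C,z,c),'mean',(np.mean([ray(p,z,c) for p in C],0)*1000).round(1), [tuple(int(a) for a in p) for p in C])
E
python3 - <<'E'
from h import *
im=cv2.imread("pics/w5.png"); blocks(im,ctrl.calibration("wrist"))
E
```

```text
green 8 (427, -300, 90, 29, 172.1) mean [ 426.9 -300.    50. ] [(292, 235), (262, 234), (294, 204), (263, 203), (295, 173), (263, 171), (296, 138), (264, 137)]
yellow 8 (429, -421, 90, 29, 0.6) mean [ 428.9 -420.5   50. ] [(145, 250), (175, 247), (138, 220), (168, 217), (130, 190), (161, 186), (122, 157), (154, 153)]
```

>>> send_rows --targets '[{"x":0,"y":-0.16,"z":-0.9,"ax":0,"ay":0,"az":-0.05},{"x":0,"y":0,"z":-0.9,"ax":0,"ay":0,"az":0},{"x":0,"y":0,"z":-0.9,"ax":0,"ay":0,"az":0},{"x":0,"y":0,"z":-0.9,"ax":0,"ay":0,"az":0},{"x":0,"y":0,"z":-0.9,"ax":0,"ay":0,"az":0},{"x":0,"y":0,"z":-0.9,"ax":0,"ay":0,"az":0},{"x":0,"y":0,"z":-0.9,"ax":0,"ay":0,"az":0},{"x":0,"y":0,"z":-0.9,"ax":0,"ay":0,"az":0},{"x":0,"y":0,"z":-0.9,"ax":0,"ay":0,"az":0},{"x":0,"y":0,"z":-0.6,"ax":0,"ay":0,"az":0},{"x":0,"y":0,"z":-0.3,"ax":0,"ay":0,"az":0},{"x":0,"y":0,"z":0,"ax":0,"ay":0,"az":0},{"x":0,"y":0,"z":0,"ax":0,"ay":0,"az":0}]'

```text
time_s: 20.53
tcp_pos: [0.4274, -0.2999, 0.1867]
tcp_rot: [0.066, 0.998, 0.0, 0.0]
contact_force: [0.2, -0.8, -0.2]
grip_width: 0.0851
grasp_force: 0.0
```

>>> send_rows --targets '[{"x":0,"y":0,"z":0,"ax":0,"ay":0,"az":0},{"x":0,"y":0,"z":0,"ax":0,"ay":0,"az":0},{"x":0,"y":0,"z":0,"ax":0,"ay":0,"az":0},{"x":0,"y":0,"z":0,"ax":0,"ay":0,"az":0},{"x":0,"y":0,"z":0,"ax":0,"ay":0,"az":0},{"x":0,"y":0,"z":0,"ax":0,"ay":0,"az":0}]' --grip 45 --squeeze 40

```text
time_s: 21.03
tcp_pos: [0.4273, -0.3004, 0.1878]
tcp_rot: [0.066, 0.998, -0.001, 0.001]
contact_force: [0.6, 2.3, 6.6]
grip_width: 0.0594
grasp_force: 44.7
```

>>> send_rows --targets '[{"x":0,"y":0,"z":0.6,"ax":0,"ay":0,"az":0},{"x":0,"y":0,"z":0.9,"ax":0,"ay":0,"az":0},{"x":0,"y":0,"z":0.9,"ax":0,"ay":0,"az":0},{"x":0,"y":0,"z":0.9,"ax":0,"ay":0,"az":0},{"x":0,"y":0,"z":0.9,"ax":0,"ay":0,"az":0},{"x":0,"y":0,"z":0.9,"ax":0,"ay":0,"az":0},{"x":0,"y":0,"z":0.9,"ax":0,"ay":0,"az":0},{"x":0,"y":0,"z":0.9,"ax":0,"ay":0,"az":0},{"x":0,"y":0,"z":0,"ax":0,"ay":0,"az":0}]'

```text
time_s: 21.78
tcp_pos: [0.4274, -0.3007, 0.3632]
tcp_rot: [0.066, 0.998, -0.003, 0.003]
contact_force: [1.0, -0.5, -4.0]
grip_width: 0.0596
grasp_force: 45.4
```

>>> send_rows --targets '[{"x":0.685,"y":0.8,"z":0,"ax":0,"ay":0,"az":0.0165},{"x":0.685,"y":0.8,"z":0,"ax":0,"ay":0,"az":0.0165},{"x":0.685,"y":0.8,"z":0,"ax":0,"ay":0,"az":0.0165},{"x":0.685,"y":0.8,"z":0,"ax":0,"ay":0,"az":0.0165},{"x":0.685,"y":0.8,"z":0,"ax":0,"ay":0,"az":0.0165},{"x":0.685,"y":0.8,"z":0,"ax":0,"ay":0,"az":0.0165},{"x":0.685,"y":0.8,"z":0,"ax":0,"ay":0,"az":0.0165},{"x":0.685,"y":0.8,"z":0,"ax":0,"ay":0,"az":0.0165},{"x":0.685,"y":0.8,"z":0,"ax":0,"ay":0,"az":0.0165},{"x":0.685,"y":0.8,"z":0,"ax":0,"ay":0,"az":0.0165},{"x":0.685,"y":0.8,"z":0,"ax":0,"ay":0,"az":0.0165},{"x":0.685,"y":0.8,"z":0,"ax":0,"ay":0,"az":0.0165},{"x":0,"y":0,"z":0,"ax":0,"ay":0,"az":0},{"x":0,"y":0,"z":0,"ax":0,"ay":0,"az":0},{"x":0,"y":0,"z":0,"ax":0,"ay":0,"az":0}]'

```text
time_s: 23.03
tcp_pos: [0.632, -0.0604, 0.3574]
tcp_rot: [0.014, 1.0, 0.0, -0.001]
contact_force: [-0.4, 1.1, -3.3]
grip_width: 0.0594
grasp_force: 45.3
```

```bash
python3 - <<'E'
from h import *
obs()
im,c=snap("wrist"); cv2.imwrite("pics/w6.png",im); blocks(im,c,.225)
E
```

```text
t23.0 tcp [632.  -60.4 357.4] z [-0.003  0.    -1.   ] yaw_y 88.3 F [-0.4  1.1 -3.3] w 59.4 g 45.3
```

View pics/w6.png

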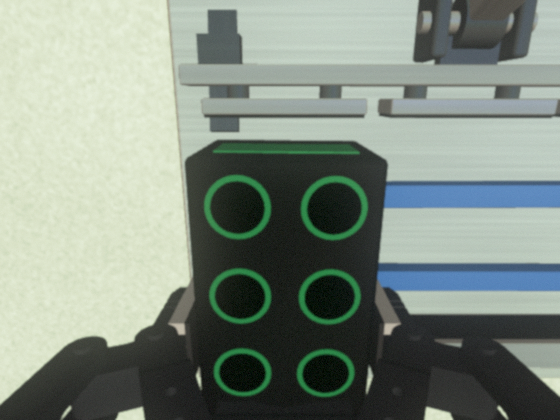

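The wrist image shows the block held squarely over the right-hand jaw: the jaw spans columns 203–366 and the block centre is near 286. The strips are at rows 195 and 277, and I'm lowering now.

>>> send_rows --targets '[{"x":0.03,"y":0,"z":-0.6,"ax":0,"ay":0,"az":0},{"x":0,"y":0,"z":-0.6,"ax":0,"ay":0,"az":0},{"x":0,"y":0,"z":-0.5,"ax":0,"ay":0,"az":0},{"x":0,"y":0,"z":-0.3,"ax":0,"ay":0,"az":0},{"x":0,"y":0,"z":-0.1,"ax":0,"ay":0,"az":0},{"x":0,"y":0,"z":-0.05,"ax":0,"ay":0,"az":0},{"x":0,"y":0,"z":-0.05,"ax":0,"ay":0,"az":0},{"x":0,"y":0,"z":0,"ax":0,"ay":0,"az":0},{"x":0,"y":0,"z":0,"ax":0,"ay":0,"az":0}]'

```text
time_s: 23.83
tcp_pos: [0.6333, -0.0604, 0.3047]
tcp_rot: [0.015, 1.0, -0.0, 0.001]
contact_force: [0.7, 0.5, -3.6]
grip_width: 0.0593
grasp_force: 45.3
```

>>> send_rows --targets '[{"x":0,"y":0,"z":-0.05,"ax":0,"ay":0,"az":0},{"x":0,"y":0,"z":-0.05,"ax":0,"ay":0,"az":0},{"x":0,"y":0,"z":-0.04,"ax":0,"ay":0,"az":0},{"x":0,"y":0,"z":0,"ax":0,"ay":0,"az":0},{"x":0,"y":0,"z":0,"ax":0,"ay":0,"az":0}]'

```text
time_s: 24.25
tcp_pos: [0.6332, -0.0602, 0.3019]
tcp_rot: [0.014, 1.0, -0.0, 0.001]
contact_force: [-3.0, 1.1, 5.0]
grip_width: 0.0596
grasp_force: 46.2
```

>>> send_rows --targets '[{"x":0,"y":0,"z":0,"ax":0,"ay":0,"az":0},{"x":0,"y":0,"z":0,"ax":0,"ay":0,"az":0},{"x":0,"y":0,"z":0,"ax":0,"ay":0,"az":0},{"x":0,"y":0,"z":0,"ax":0,"ay":0,"az":0},{"x":0,"y":0,"z":0.3,"ax":0,"ay":0,"az":0},{"x":0,"y":0,"z":0.8,"ax":0,"ay":0,"az":0},{"x":0,"y":0,"z":0.8,"ax":0,"ay":0,"az":0},{"x":0,"y":0,"z":0.8,"ax":0,"ay":0,"az":0},{"x":0,"y":0,"z":0.8,"ax":0,"ay":0,"az":0},{"x":0,"y":0,"z":0.8,"ax":0,"ay":0,"az":0},{"x":0,"y":0,"z":0.8,"ax":0,"ay":0,"az":0},{"x":0,"y":0,"z":0,"ax":0,"ay":0,"az":0},{"x":0,"y":0,"z":0,"ax":0,"ay":0,"az":0}]' --grip 78

```text
time_s: 25.33
tcp_pos: [0.6331, -0.0603, 0.4294]
tcp_rot: [0.015, 1.0, -0.0, 0.001]
contact_force: [-0.7, 0.2, -1.0]
grip_width: 0.0781
grasp_force: 0.0
```

```bash
python3 - <<'E'
from h import *
obs()
im,c=snap("wrist"); blocks(im,c,.164); strips(im,c,.114); cv2.imwrite("pics/w7.png",im)
im,c=snap("top"); cv2.imwrite("pics/t7.png",im)
hsv=cv2.cvtColor(im,cv2.COLOR_BGR2HSV); m=cv2.inRange(hsv,(0,0,0),(180,255,45))
for k in cv2.findContours(m,0,1)[0]:
    if 400<cv2.contourArea(k)<1300: print('dark',cv2.boundingRect(k),rect(k[:,0],.04,c))
E
```

```text
t25.3 tcp [633.1 -60.3 429.4] z [ 0.003 -0.001 -1.   ] yaw_y 88.3 F [-0.7  0.2 -1. ] w 78.1 g 0.0
green 8 (632, -60, 90, 29, 177.6) mean [632.  -60.4 164. ] [(304, 279), (263, 278), (305, 239), (263, 238), (307, 196), (262, 195), (307, 150), (262, 149)]
blue (327, 226, 233, 18) (666, 69, 192, 15, 88.4)
blue (331, 160, 229, 18) (612, 65, 178, 13, 88.4)
dark (505, 254, 43, 68) (272, -776, 208, 69, 10.2)
dark (390, 229, 25, 38) (427, -415, 116, 65, 0.3)
dark (248, 148, 64, 34) (709, -59, 211, 101, 99.2)
dark (449, 133, 92, 20) (751, -759, 310, 19, 95.7)
dark (447, 124, 92, 20) (781, -756, 310, 20, 95.6)
dark (444, 116, 92, 20) (811, -752, 311, 20, 95.8)
dark (442, 107, 92, 20) (842, -750, 311, 21, 95.7)
dark (440, 99, 91, 19) (872, -747, 311, 20, 95.8)
```

>>> send_rows --targets '[{"x":-0.544,"y":-0.96,"z":-0.05,"ax":0,"ay":0,"az":0.005},{"x":-0.544,"y":-0.96,"z":-0.05,"ax":0,"ay":0,"az":0.005},{"x":-0.544,"y":-0.96,"z":-0.05,"ax":0,"ay":0,"az":0.005},{"x":-0.544,"y":-0.96,"z":-0.05,"ax":0,"ay":0,"az":0.005},{"x":-0.544,"y":-0.96,"z":-0.05,"ax":0,"ay":0,"az":0.005},{"x":-0.544,"y":-0.96,"z":-0.05,"ax":0,"ay":0,"az":0.005},{"x":-0.544,"y":-0.96,"z":-0.05,"ax":0,"ay":0,"az":0.005},{"x":-0.544,"y":-0.96,"z":-0.05,"ax":0,"ay":0,"az":0.005},{"x":-0.544,"y":-0.96,"z":-0.05,"ax":0,"ay":0,"az":0.005},{"x":-0.544,"y":-0.96,"z":-0.05,"ax":0,"ay":0,"az":0.005},{"x":-0.544,"y":-0.96,"z":-0.05,"ax":0,"ay":0,"az":0.005},{"x":-0.544,"y":-0.96,"z":-0.05,"ax":0,"ay":0,"az":0.005},{"x":-0.544,"y":-0.96,"z":-0.05,"ax":0,"ay":0,"az":0.005},{"x":-0.544,"y":-0.96,"z":-0.05,"ax":0,"ay":0,"az":0.005},{"x":-0.544,"y":-0.96,"z":-0.05,"ax":0,"ay":0,"az":0.005},{"x":0,"y":0,"z":0,"ax":0,"ay":0,"az":0},{"x":0,"y":0,"z":0,"ax":0,"ay":0,"az":0},{"x":0,"y":0,"z":0,"ax":0,"ay":0,"az":0}]' --grip 85

```text
time_s: 26.93
tcp_pos: [0.4292, -0.42, 0.4081]
tcp_rot: [-0.005, 1.0, 0.001, -0.001]
contact_force: [0.4, -0.1, 0.3]
grip_width: 0.085
grasp_force: 0.0
```

```bash
python3 - <<'E'
from h import *
obs()
im,c=snap("wrist"); blocks(im,c); cv2.imwrite("pics/w8.png",im)
E
```

```text
t26.9 tcp [ 429.2 -420.   408.1] z [-0.001  0.002 -1.   ] yaw_y 90.6 F [ 0.4 -0.1  0.3] w 85.0 g 0.0
yellow 8 (428, -420, 90, 29, 0.6) mean [ 427.8 -420.4   50. ] [(298, 234), (267, 234), (299, 203), (267, 203), (299, 171), (266, 171), (299, 137), (266, 137)]
```

View pics/w8.png

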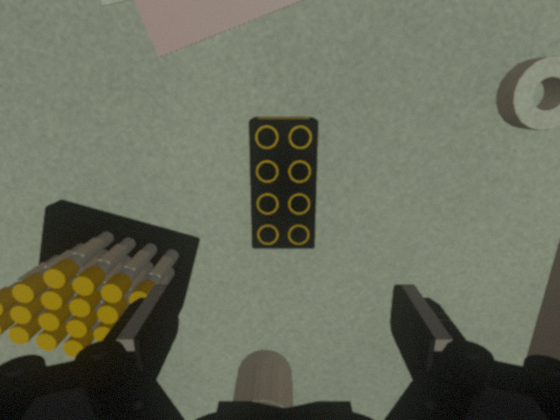

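The wrist image shows the yellow block square under the tool at (283,185), with the rack at left and clear of the fingers' path.

>>> send_rows --targets '[{"x":-0.04,"y":-0.01,"z":-0.9,"ax":0,"ay":0,"az":0},{"x":0,"y":0,"z":-0.9,"ax":0,"ay":0,"az":0},{"x":0,"y":0,"z":-0.9,"ax":0,"ay":0,"az":0},{"x":0,"y":0,"z":-0.9,"ax":0,"ay":0,"az":0},{"x":0,"y":0,"z":-0.9,"ax":0,"ay":0,"az":0},{"x":0,"y":0,"z":-0.9,"ax":0,"ay":0,"az":0},{"x":0,"y":0,"z":-0.9,"ax":0,"ay":0,"az":0},{"x":0,"y":0,"z":-0.9,"ax":0,"ay":0,"az":0},{"x":0,"y":0,"z":-0.9,"ax":0,"ay":0,"az":0},{"x":0,"y":0,"z":-0.5,"ax":0,"ay":0,"az":0},{"x":0,"y":0,"z":-0.2,"ax":0,"ay":0,"az":0},{"x":0,"y":0,"z":0,"ax":0,"ay":0,"az":0},{"x":0,"y":0,"z":0,"ax":0,"ay":0,"az":0}]'

```text
time_s: 28.07
tcp_pos: [0.4288, -0.4201, 0.1898]
tcp_rot: [-0.006, 1.0, -0.0, 0.0]
contact_force: [0.7, 0.5, -0.1]
grip_width: 0.0848
grasp_force: 0.0
```

>>> send_rows --targets '[{"x":0,"y":0,"z":0,"ax":0,"ay":0,"az":0},{"x":0,"y":0,"z":0,"ax":0,"ay":0,"az":0},{"x":0,"y":0,"z":0,"ax":0,"ay":0,"az":0},{"x":0,"y":0,"z":0,"ax":0,"ay":0,"az":0},{"x":0,"y":0,"z":0,"ax":0,"ay":0,"az":0},{"x":0,"y":0,"z":0,"ax":0,"ay":0,"az":0}]' --grip 45 --squeeze 40

```text
time_s: 28.57
tcp_pos: [0.4285, -0.4207, 0.1906]
tcp_rot: [-0.005, 1.0, -0.001, 0.001]
contact_force: [-0.2, 1.5, 6.3]
grip_width: 0.0591
grasp_force: 45.7
```

>>> send_rows --targets '[{"x":0,"y":0,"z":0.6,"ax":0,"ay":0,"az":0},{"x":0,"y":0,"z":0.95,"ax":0,"ay":0,"az":0},{"x":0,"y":0,"z":0.95,"ax":0,"ay":0,"az":0},{"x":0,"y":0,"z":0.95,"ax":0,"ay":0,"az":0},{"x":0,"y":0,"z":0.95,"ax":0,"ay":0,"az":0},{"x":0,"y":0,"z":0.95,"ax":0,"ay":0,"az":0},{"x":0,"y":0,"z":0.95,"ax":0,"ay":0,"az":0},{"x":0,"y":0,"z":0.95,"ax":0,"ay":0,"az":0},{"x":0,"y":0,"z":0.95,"ax":0,"ay":0,"az":0},{"x":0,"y":0,"z":0.95,"ax":0,"ay":0,"az":0},{"x":0,"y":0,"z":0,"ax":0,"ay":0,"az":0}]'

```text
time_s: 29.48
tcp_pos: [0.4283, -0.4208, 0.4231]
tcp_rot: [-0.005, 1.0, -0.003, 0.003]
contact_force: [-0.2, -0.3, -2.4]
grip_width: 0.0592
grasp_force: 44.8
```

>>> send_rows --targets '[{"x":0.365,"y":0.96,"z":0,"ax":0,"ay":0,"az":-0.0033},{"x":0.365,"y":0.96,"z":0,"ax":0,"ay":0,"az":-0.0033},{"x":0.365,"y":0.96,"z":0,"ax":0,"ay":0,"az":-0.0033},{"x":0.365,"y":0.96,"z":0,"ax":0,"ay":0,"az":-0.0033},{"x":0.365,"y":0.96,"z":0,"ax":0,"ay":0,"az":-0.0033},{"x":0.365,"y":0.96,"z":0,"ax":0,"ay":0,"az":-0.0033},{"x":0.365,"y":0.96,"z":0,"ax":0,"ay":0,"az":-0.0033},{"x":0.365,"y":0.96,"z":0,"ax":0,"ay":0,"az":-0.0033},{"x":0.365,"y":0.96,"z":0,"ax":0,"ay":0,"az":-0.0033},{"x":0.365,"y":0.96,"z":0,"ax":0,"ay":0,"az":-0.0033},{"x":0.365,"y":0.96,"z":0,"ax":0,"ay":0,"az":-0.0033},{"x":0.365,"y":0.96,"z":0,"ax":0,"ay":0,"az":-0.0033},{"x":0.365,"y":0.96,"z":0,"ax":0,"ay":0,"az":-0.0033},{"x":0.365,"y":0.96,"z":0,"ax":0,"ay":0,"az":-0.0033},{"x":0.365,"y":0.96,"z":0,"ax":0,"ay":0,"az":-0.0033},{"x":0.365,"y":0.96,"z":0,"ax":0,"ay":0,"az":-0.0033}]'

```text
time_s: 30.82
tcp_pos: [0.5742, -0.0353, 0.4164]
tcp_rot: [0.009, 1.0, 0.0, -0.001]
contact_force: [0.5, 0.6, -3.2]
grip_width: 0.0591
grasp_force: 44.7
```

>>> send_rows --targets '[{"x":0.365,"y":0.96,"z":0,"ax":0,"ay":0,"az":-0.0033},{"x":0.365,"y":0.96,"z":0,"ax":0,"ay":0,"az":-0.0033},{"x":0.365,"y":0.96,"z":0,"ax":0,"ay":0,"az":-0.0033},{"x":0.365,"y":0.96,"z":0,"ax":0,"ay":0,"az":-0.0033},{"x":0.365,"y":0.96,"z":0,"ax":0,"ay":0,"az":-0.0033},{"x":0.365,"y":0.96,"z":0,"ax":0,"ay":0,"az":-0.0033},{"x":0.365,"y":0.96,"z":0,"ax":0,"ay":0,"az":-0.0033},{"x":0,"y":0,"z":0,"ax":0,"ay":0,"az":0},{"x":0,"y":0,"z":0,"ax":0,"ay":0,"az":0},{"x":0,"y":0,"z":0,"ax":0,"ay":0,"az":0}]'

```text
time_s: 31.65
tcp_pos: [0.6379, 0.1312, 0.4165]
tcp_rot: [0.015, 1.0, -0.0, -0.001]
contact_force: [-0.4, 0.1, -3.0]
grip_width: 0.0592
grasp_force: 44.9
```

```bash
python3 - <<'E'
from h import *
obs()
E
```

```text
t31.6 tcp [637.9 131.2 416.5] z [-0.002 -0.001 -1.   ] yaw_y 88.3 F [-0.4  0.1 -3. ] w 59.2 g 44.9
```

>>> send_rows --targets '[{"x":0.02,"y":0.01,"z":-0.8,"ax":0,"ay":0,"az":0},{"x":0,"y":0,"z":-0.8,"ax":0,"ay":0,"az":0},{"x":0,"y":0,"z":-0.8,"ax":0,"ay":0,"az":0},{"x":0,"y":0,"z":-0.8,"ax":0,"ay":0,"az":0},{"x":0,"y":0,"z":-0.7,"ax":0,"ay":0,"az":0},{"x":0,"y":0,"z":-0.3,"ax":0,"ay":0,"az":0},{"x":0,"y":0,"z":-0.15,"ax":0,"ay":0,"az":0},{"x":0,"y":0,"z":-0.05,"ax":0,"ay":0,"az":0},{"x":0,"y":0,"z":-0.05,"ax":0,"ay":0,"az":0},{"x":0,"y":0,"z":0,"ax":0,"ay":0,"az":0},{"x":0,"y":0,"z":0,"ax":0,"ay":0,"az":0}]'

```text
time_s: 32.57
tcp_pos: [0.6387, 0.1317, 0.3078]
tcp_rot: [0.015, 1.0, 0.0, 0.001]
contact_force: [0.3, -0.1, -2.3]
grip_width: 0.0593
grasp_force: 44.9
```

>>> send_rows --targets '[{"x":0,"y":0,"z":-0.05,"ax":0,"ay":0,"az":0},{"x":0,"y":0,"z":-0.05,"ax":0,"ay":0,"az":0},{"x":0,"y":0,"z":-0.05,"ax":0,"ay":0,"az":0},{"x":0,"y":0,"z":0,"ax":0,"ay":0,"az":0},{"x":0,"y":0,"z":0,"ax":0,"ay":0,"az":0}]'

```text
time_s: 32.98
tcp_pos: [0.6385, 0.1318, 0.3047]
tcp_rot: [0.015, 1.0, 0.0, 0.001]
contact_force: [-2.1, -0.1, 5.0]
grip_width: 0.0593
grasp_force: 45.8
```

>>> send_rows --targets '[{"x":0,"y":0,"z":0,"ax":0,"ay":0,"az":0},{"x":0,"y":0,"z":0,"ax":0,"ay":0,"az":0},{"x":0,"y":0,"z":0,"ax":0,"ay":0,"az":0},{"x":0,"y":0,"z":0,"ax":0,"ay":0,"az":0},{"x":0,"y":0,"z":0.3,"ax":0,"ay":0,"az":0},{"x":0,"y":0,"z":0.8,"ax":0,"ay":0,"az":0},{"x":0,"y":0,"z":0.8,"ax":0,"ay":0,"az":0},{"x":0,"y":0,"z":0.8,"ax":0,"ay":0,"az":0},{"x":0,"y":0,"z":0.8,"ax":0,"ay":0,"az":0},{"x":0,"y":0,"z":0.8,"ax":0,"ay":0,"az":0},{"x":0,"y":0,"z":0.8,"ax":0,"ay":0,"az":0},{"x":0,"y":0,"z":0,"ax":0,"ay":0,"az":0},{"x":0,"y":0,"z":0,"ax":0,"ay":0,"az":0}]' --grip 78

```text
time_s: 34.07
tcp_pos: [0.6385, 0.1317, 0.432]
tcp_rot: [0.015, 1.0, 0.0, 0.002]
contact_force: [0.9, 0.0, 0.0]
grip_width: 0.0778
grasp_force: 0.0
```

```bash
python3 - <<'E'
from h import *
obs()
im,c=snap("wrist"); blocks(im,c,.164); strips(im,c,.114); cv2.imwrite("pics/w9.png",im)
hsv=cv2.cvtColor(im,cv2.COLOR_BGR2HSV); m=cv2.inRange(hsv,(0,140,60),(8,255,255))|cv2.inRange(hsv,(172,140,60),(180,255,255))
for k in cv2.findContours(m,0,1)[0]:
    if cv2.contourArea(k)>60: print('red',cv2.boundingRect(k))
E
```

```text
t34.1 tcp [638.5 131.7 432. ] z [ 0.003  0.    -1.   ] yaw_y 88.3 F [0.9 0.  0. ] w 77.8 g 0.0
yellow 8 (638, 132, 90, 29, 178.1) mean [638.  131.6 164. ] [(304, 278), (263, 278), (305, 238), (263, 238), (306, 196), (262, 196), (307, 150), (261, 150)]
blue (85, 225, 157, 18) (665, 31, 129, 15, 88.3)
blue (330, 160, 12, 17) (615, 173, 13, 9, 178.4)
blue (74, 160, 165, 18) (611, 33, 128, 13, 88.4)
```

View pics/w9.png

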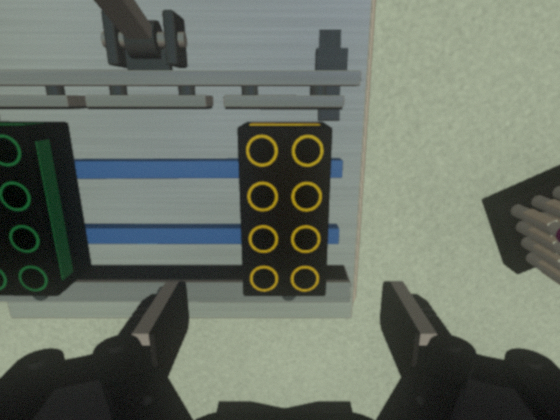

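The wrist image shows the yellow block seated on both strips and centred on the left jaw (block column 285, jaw 228–343), with green seated at left. Next I'll take closed fingers behind the lever.

>>> send_rows --targets '[{"x":-0.72,"y":-0.608,"z":0,"ax":0,"ay":0,"az":0},{"x":-0.72,"y":-0.608,"z":0,"ax":0,"ay":0,"az":0},{"x":-0.72,"y":-0.608,"z":0,"ax":0,"ay":0,"az":0},{"x":-0.72,"y":-0.608,"z":0,"ax":0,"ay":0,"az":0},{"x":-0.72,"y":-0.608,"z":0,"ax":0,"ay":0,"az":0},{"x":-0.72,"y":-0.608,"z":0,"ax":0,"ay":0,"az":0},{"x":0,"y":0,"z":0,"ax":0,"ay":0,"az":0},{"x":0,"y":0,"z":0,"ax":0,"ay":0,"az":0},{"x":0,"y":0,"z":0,"ax":0,"ay":0,"az":0}]' --grip 0

```text
time_s: 34.87
tcp_pos: [0.5308, 0.0407, 0.4298]
tcp_rot: [0.015, 1.0, 0.0, -0.0]
contact_force: [0.2, 0.0, 0.0]
grip_width: -0.0001
grasp_force: 0.0
```

```bash
python3 - <<'E'
from h import *
obs()
im,c=snap("wrist"); cv2.imwrite("pics/w10.png",im)
for p in ((530.7,40.5,259),(500,39.5,202)): print(proj(np.array(p)/1000,c))
E
```

```text
t34.9 tcp [530.8  40.7 429.8] z [-0.001  0.    -1.   ] yaw_y 88.3 F [0.2 0.  0. ] w -0.1 g 0.0
[284.25416134 290.45881447]
[280.67727022 188.83042792]
```

View pics/w10.png

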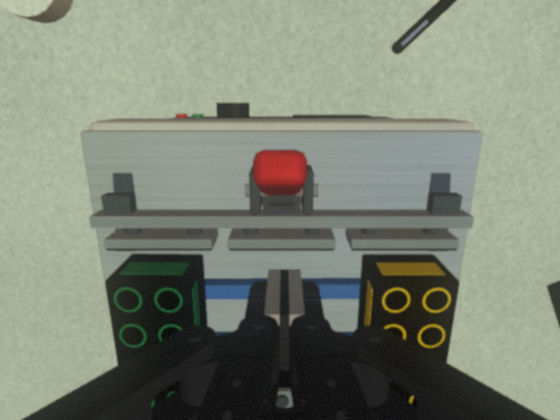

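The wrist image shows the red grip at (280,172), in line with the closed fingertips at (284,280). I'll lower behind it and push.

>>> send_rows --targets '[{"x":0,"y":-0.04,"z":-0.52,"ax":0,"ay":0,"az":0},{"x":0,"y":0,"z":-0.52,"ax":0,"ay":0,"az":0},{"x":0,"y":0,"z":-0.52,"ax":0,"ay":0,"az":0},{"x":0,"y":0,"z":-0.52,"ax":0,"ay":0,"az":0},{"x":0,"y":0,"z":0,"ax":0,"ay":0,"az":0},{"x":0,"y":0,"z":0,"ax":0,"ay":0,"az":0}]'

```text
time_s: 35.42
tcp_pos: [0.531, 0.04, 0.3777]
tcp_rot: [0.014, 1.0, 0.0, -0.001]
contact_force: [0.1, 0.2, -0.3]
grip_width: -0.0001
grasp_force: 0.0
```

>>> send_rows --targets '[{"x":-0.2,"y":0,"z":0,"ax":0,"ay":0,"az":0},{"x":-0.2,"y":0,"z":0,"ax":0,"ay":0,"az":0},{"x":-0.2,"y":0,"z":0,"ax":0,"ay":0,"az":0},{"x":-0.173,"y":0,"z":-0.044,"ax":0,"ay":0,"az":0},{"x":-0.173,"y":0,"z":-0.044,"ax":0,"ay":0,"az":0},{"x":-0.173,"y":0,"z":-0.044,"ax":0,"ay":0,"az":0},{"x":-0.173,"y":0,"z":-0.044,"ax":0,"ay":0,"az":0},{"x":0,"y":0,"z":0,"ax":0,"ay":0,"az":0}]'

```text
time_s: 36.08
tcp_pos: [0.4991, 0.0396, 0.3754]
tcp_rot: [0.015, 1.0, 0.0, 0.004]
contact_force: [7.5, 1.9, -0.7]
grip_width: 0.0001
grasp_force: 3.4
```

>>> send_rows --targets '[{"x":-0.213,"y":0,"z":-0.104,"ax":0,"ay":0,"az":0},{"x":-0.213,"y":0,"z":-0.104,"ax":0,"ay":0,"az":0},{"x":-0.213,"y":0,"z":-0.104,"ax":0,"ay":0,"az":0},{"x":-0.188,"y":0,"z":-0.147,"ax":0,"ay":0,"az":0},{"x":-0.188,"y":0,"z":-0.147,"ax":0,"ay":0,"az":0},{"x":-0.188,"y":0,"z":-0.147,"ax":0,"ay":0,"az":0},{"x":0,"y":0,"z":0,"ax":0,"ay":0,"az":0}]'

```text
time_s: 36.67
tcp_pos: [0.4687, 0.0401, 0.357]
tcp_rot: [0.015, 1.0, 0.001, 0.004]
contact_force: [5.2, 4.1, 3.7]
grip_width: -0.0
grasp_force: 2.8
```

>>> send_rows --targets '[{"x":-0.14,"y":0,"z":-0.21,"ax":0,"ay":0,"az":0},{"x":-0.14,"y":0,"z":-0.21,"ax":0,"ay":0,"az":0},{"x":-0.14,"y":0,"z":-0.21,"ax":0,"ay":0,"az":0},{"x":-0.1,"y":0,"z":-0.22,"ax":0,"ay":0,"az":0},{"x":-0.1,"y":0,"z":-0.22,"ax":0,"ay":0,"az":0},{"x":-0.1,"y":0,"z":-0.22,"ax":0,"ay":0,"az":0},{"x":0,"y":0,"z":0,"ax":0,"ay":0,"az":0}]'

```text
time_s: 37.25
tcp_pos: [0.4498, 0.0399, 0.3243]
tcp_rot: [0.015, 1.0, 0.001, 0.001]
contact_force: [-1.4, 3.0, 7.9]
grip_width: -0.0002
grasp_force: 3.6
```

>>> send_rows --targets '[{"x":-0.05,"y":0,"z":-0.2,"ax":0,"ay":0,"az":0},{"x":-0.05,"y":0,"z":-0.2,"ax":0,"ay":0,"az":0},{"x":-0.05,"y":0,"z":-0.2,"ax":0,"ay":0,"az":0},{"x":0,"y":0,"z":-0.1,"ax":0,"ay":0,"az":0},{"x":0,"y":0,"z":0,"ax":0,"ay":0,"az":0},{"x":0,"y":0,"z":0,"ax":0,"ay":0,"az":0}]'

```text
time_s: 37.75
tcp_pos: [0.4457, 0.04, 0.3081]
tcp_rot: [0.015, 1.0, 0.0, 0.001]
contact_force: [-8.8, 3.1, 25.7]
grip_width: -0.0003
grasp_force: 12.6
```

>>> send_rows --targets '[{"x":0,"y":0,"z":0.3,"ax":0,"ay":0,"az":0},{"x":0,"y":0,"z":0.7,"ax":0,"ay":0,"az":0},{"x":0,"y":0,"z":0.9,"ax":0,"ay":0,"az":0},{"x":0,"y":0,"z":0.9,"ax":0,"ay":0,"az":0},{"x":0,"y":0,"z":0.9,"ax":0,"ay":0,"az":0},{"x":0,"y":0,"z":0.9,"ax":0,"ay":0,"az":0},{"x":0.7,"y":0,"z":0,"ax":0,"ay":0,"az":0},{"x":0.8,"y":0,"z":0,"ax":0,"ay":0,"az":0},{"x":0.8,"y":0,"z":0,"ax":0,"ay":0,"az":0},{"x":0.8,"y":0,"z":0,"ax":0,"ay":0,"az":0},{"x":0.8,"y":0,"z":0,"ax":0,"ay":0,"az":0},{"x":0,"y":0,"z":0,"ax":0,"ay":0,"az":0},{"x":0,"y":0,"z":0,"ax":0,"ay":0,"az":0}]'

```text
time_s: 38.83
tcp_pos: [0.544, 0.0394, 0.42]
tcp_rot: [0.015, 1.0, 0.0, -0.0]
contact_force: [-0.2, 0.3, 0.1]
grip_width: -0.0002
grasp_force: 0.0
```

```bash
python3 - <<'E'
from h import *
obs()
im,c=snap("wrist"); cv2.imwrite("pics/w11.png",im); blocks(im,c,.166); strips(im,c,.114)
E
```

```text
t38.8 tcp [544.   39.4 420. ] z [-0.001  0.    -1.   ] yaw_y 88.3 F [-0.2  0.3  0.1] w -0.2 g 0.0
blue (302, 271, 64, 19) (610, 78, 52, 16, 88.3)
blue (201, 271, 66, 20) (608, -5, 54, 17, 88.3)
```

View pics/w11.png

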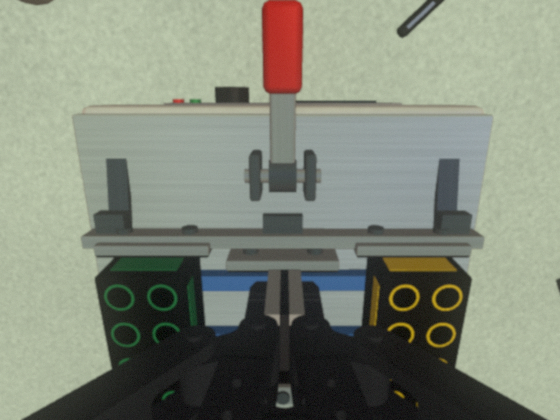

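The wrist image shows the lever lying forward with its grip at (283,45), and both outer jaws against the blocks. Next I'll press the yellow block near its front edge.

>>> send_rows --targets '[{"x":0.444,"y":0.746,"z":0,"ax":0,"ay":0,"az":0},{"x":0.444,"y":0.746,"z":0,"ax":0,"ay":0,"az":0},{"x":0.444,"y":0.746,"z":0,"ax":0,"ay":0,"az":0},{"x":0.444,"y":0.746,"z":0,"ax":0,"ay":0,"az":0},{"x":0.444,"y":0.746,"z":0,"ax":0,"ay":0,"az":0},{"x":0,"y":0,"z":-0.8,"ax":0,"ay":0,"az":0},{"x":0,"y":0,"z":-0.8,"ax":0,"ay":0,"az":0},{"x":0,"y":0,"z":-0.8,"ax":0,"ay":0,"az":0},{"x":0,"y":0,"z":-0.4,"ax":0,"ay":0,"az":0},{"x":0,"y":0,"z":-0.2,"ax":0,"ay":0,"az":0},{"x":0,"y":0,"z":0,"ax":0,"ay":0,"az":0},{"x":0,"y":0,"z":0,"ax":0,"ay":0,"az":0}]'

```text
time_s: 39.88
tcp_pos: [0.5994, 0.1327, 0.3466]
tcp_rot: [0.015, 1.0, 0.0, 0.001]
contact_force: [-0.4, -0.3, 0.7]
grip_width: 0.0
grasp_force: 0.0
```

>>> send_rows --targets '[{"x":0,"y":0,"z":-0.08,"ax":0,"ay":0,"az":0},{"x":0,"y":0,"z":-0.06,"ax":0,"ay":0,"az":0},{"x":0,"y":0,"z":0,"ax":0,"ay":0,"az":0},{"x":0,"y":0,"z":0,"ax":0,"ay":0,"az":0}]'

```text
time_s: 40.22
tcp_pos: [0.5995, 0.1328, 0.3424]
tcp_rot: [0.015, 1.0, 0.0, 0.0]
contact_force: [-0.1, -0.1, 0.1]
grip_width: 0.0004
grasp_force: 0.0
```

>>> send_rows --targets '[{"x":0,"y":0,"z":-0.05,"ax":0,"ay":0,"az":0},{"x":0,"y":0,"z":-0.05,"ax":0,"ay":0,"az":0},{"x":0,"y":0,"z":0,"ax":0,"ay":0,"az":0},{"x":0,"y":0,"z":0,"ax":0,"ay":0,"az":0}]'

```text
time_s: 40.55
tcp_pos: [0.5993, 0.1328, 0.3398]
tcp_rot: [0.015, 1.0, 0.0, 0.0]
contact_force: [-3.1, 0.2, 3.8]
grip_width: -0.0002
grasp_force: 1.9
```

>>> send_rows --targets '[{"x":0,"y":0,"z":-0.05,"ax":0,"ay":0,"az":0},{"x":0,"y":0,"z":0,"ax":0,"ay":0,"az":0},{"x":0,"y":0,"z":0,"ax":0,"ay":0,"az":0}]'

```text
time_s: 40.8
tcp_pos: [0.5991, 0.1328, 0.3384]
tcp_rot: [0.015, 1.0, 0.0, -0.001]
contact_force: [-3.4, -0.5, 4.3]
grip_width: -0.0002
grasp_force: 2.5
```

>>> send_rows --targets '[{"x":0,"y":0,"z":-0.05,"ax":0,"ay":0,"az":0},{"x":0,"y":0,"z":0,"ax":0,"ay":0,"az":0},{"x":0,"y":0,"z":0,"ax":0,"ay":0,"az":0}]'

```text
time_s: 41.05
tcp_pos: [0.5991, 0.1328, 0.3375]
tcp_rot: [0.015, 1.0, 0.0, -0.0]
contact_force: [-4.0, -0.3, 5.7]
grip_width: 0.0001
grasp_force: 3.4
```

>>> send_rows --targets '[{"x":0,"y":0,"z":-0.04,"ax":0,"ay":0,"az":0},{"x":0,"y":0,"z":0,"ax":0,"ay":0,"az":0},{"x":0,"y":0,"z":0,"ax":0,"ay":0,"az":0}]'

```text
time_s: 41.3
tcp_pos: [0.599, 0.1328, 0.3374]
tcp_rot: [0.015, 1.0, 0.0, 0.0]
contact_force: [-6.6, -1.0, 11.4]
grip_width: -0.0003
grasp_force: 6.1
```

Bedded at 337.4 mm. I'll press a little more to about 15 N, then the middle.

>>> send_rows --targets '[{"x":0.02,"y":0,"z":-0.03,"ax":0,"ay":0,"az":0},{"x":0,"y":0,"z":0,"ax":0,"ay":0,"az":0},{"x":0,"y":0,"z":0,"ax":0,"ay":0,"az":0}]'

```text
time_s: 41.55
tcp_pos: [0.5992, 0.1329, 0.3374]
tcp_rot: [0.015, 1.0, 0.0, -0.0]
contact_force: [-11.1, -0.2, 17.4]
grip_width: -0.0001
grasp_force: 8.6
```

>>> send_rows --targets '[{"x":0,"y":0,"z":0.35,"ax":0,"ay":0,"az":0},{"x":0.8,"y":-0.02,"z":0,"ax":0,"ay":0,"az":0},{"x":0.86,"y":-0.02,"z":0,"ax":0,"ay":0,"az":0},{"x":0,"y":0,"z":0,"ax":0,"ay":0,"az":0},{"x":0,"y":0,"z":-0.15,"ax":0,"ay":0,"az":0},{"x":0,"y":0,"z":-0.1,"ax":0,"ay":0,"az":0},{"x":0,"y":0,"z":0,"ax":0,"ay":0,"az":0},{"x":0,"y":0,"z":0,"ax":0,"ay":0,"az":0}]'

```text
time_s: 42.22
tcp_pos: [0.6408, 0.1318, 0.3375]
tcp_rot: [0.015, 1.0, -0.0, -0.0]
contact_force: [0.4, -0.3, 0.2]
grip_width: -0.0001
grasp_force: 0.2
```

>>> send_rows --targets '[{"x":0,"y":0,"z":-0.06,"ax":0,"ay":0,"az":0},{"x":0,"y":0,"z":0,"ax":0,"ay":0,"az":0},{"x":0,"y":0,"z":0,"ax":0,"ay":0,"az":0}]'

```text
time_s: 42.47
tcp_pos: [0.6407, 0.1319, 0.3375]
tcp_rot: [0.015, 1.0, 0.0, 0.0]
contact_force: [-4.4, -0.9, 7.6]
grip_width: -0.0002
grasp_force: 3.9
```

>>> send_rows --targets '[{"x":0.01,"y":0,"z":-0.04,"ax":0,"ay":0,"az":0},{"x":0,"y":0,"z":0,"ax":0,"ay":0,"az":0},{"x":0,"y":0,"z":0,"ax":0,"ay":0,"az":0}]'

```text
time_s: 42.72
tcp_pos: [0.6407, 0.1318, 0.3375]
tcp_rot: [0.015, 1.0, -0.0, 0.0]
contact_force: [-6.0, -1.0, 13.6]
grip_width: -0.0002
grasp_force: 6.5
```

>>> send_rows --targets '[{"x":0,"y":0,"z":-0.015,"ax":0,"ay":0,"az":0},{"x":0,"y":0,"z":0,"ax":0,"ay":0,"az":0},{"x":0,"y":0,"z":0,"ax":0,"ay":0,"az":0}]'

```text
time_s: 42.97
tcp_pos: [0.6407, 0.1319, 0.3374]
tcp_rot: [0.015, 1.0, -0.0, 0.0]
contact_force: [-7.5, -0.2, 14.8]
grip_width: 0.0
grasp_force: 7.4
```

>>> send_rows --targets '[{"x":0,"y":0,"z":0.5,"ax":0,"ay":0,"az":0},{"x":0,"y":0,"z":0.8,"ax":0,"ay":0,"az":0},{"x":-0.19,"y":-0.76,"z":0,"ax":0,"ay":0,"az":0},{"x":-0.19,"y":-0.76,"z":0,"ax":0,"ay":0,"az":0},{"x":-0.19,"y":-0.76,"z":0,"ax":0,"ay":0,"az":0},{"x":-0.19,"y":-0.76,"z":0,"ax":0,"ay":0,"az":0},{"x":-0.19,"y":-0.76,"z":0,"ax":0,"ay":0,"az":0},{"x":-0.19,"y":-0.76,"z":0,"ax":0,"ay":0,"az":0},{"x":-0.19,"y":-0.76,"z":0,"ax":0,"ay":0,"az":0},{"x":-0.19,"y":-0.76,"z":0,"ax":0,"ay":0,"az":0},{"x":-0.19,"y":-0.76,"z":0,"ax":0,"ay":0,"az":0},{"x":-0.19,"y":-0.76,"z":0,"ax":0,"ay":0,"az":0},{"x":0,"y":0,"z":0,"ax":0,"ay":0,"az":0},{"x":0,"y":0,"z":-0.5,"ax":0,"ay":0,"az":0},{"x":0,"y":0,"z":-0.3,"ax":0,"ay":0,"az":0},{"x":0,"y":0,"z":-0.15,"ax":0,"ay":0,"az":0},{"x":0,"y":0,"z":0,"ax":0,"ay":0,"az":0},{"x":0,"y":0,"z":0,"ax":0,"ay":0,"az":0}]'

```text
time_s: 44.47
tcp_pos: [0.5942, -0.0577, 0.3434]
tcp_rot: [0.014, 1.0, 0.0, -0.0]
contact_force: [-0.6, -0.3, -0.4]
grip_width: 0.0
grasp_force: 0.0
```

>>> send_rows --targets '[{"x":0,"y":-0.05,"z":-0.08,"ax":0,"ay":0,"az":0},{"x":0,"y":0,"z":-0.06,"ax":0,"ay":0,"az":0},{"x":0,"y":0,"z":-0.06,"ax":0,"ay":0,"az":0},{"x":0,"y":0,"z":0,"ax":0,"ay":0,"az":0},{"x":0,"y":0,"z":0,"ax":0,"ay":0,"az":0}]'

```text
time_s: 44.88
tcp_pos: [0.594, -0.0595, 0.3389]
tcp_rot: [0.015, 1.0, 0.0, -0.0]
contact_force: [-3.1, 0.7, 4.2]
grip_width: -0.0002
grasp_force: 1.9
```

>>> send_rows --targets '[{"x":0,"y":0,"z":-0.05,"ax":0,"ay":0,"az":0},{"x":0,"y":0,"z":0,"ax":0,"ay":0,"az":0},{"x":0,"y":0,"z":0,"ax":0,"ay":0,"az":0}]'

```text
time_s: 45.13
tcp_pos: [0.5939, -0.0595, 0.3376]
tcp_rot: [0.015, 1.0, 0.0, -0.0]
contact_force: [-3.8, -0.3, 5.6]
grip_width: 0.0001
grasp_force: 2.4
```

>>> send_rows --targets '[{"x":0,"y":0,"z":-0.05,"ax":0,"ay":0,"az":0},{"x":0,"y":0,"z":0,"ax":0,"ay":0,"az":0},{"x":0,"y":0,"z":0,"ax":0,"ay":0,"az":0}]'

```text
time_s: 45.38
tcp_pos: [0.5938, -0.0594, 0.3374]
tcp_rot: [0.015, 1.0, -0.0, 0.0]
contact_force: [-6.5, 1.3, 11.2]
grip_width: 0.0
grasp_force: 5.9
```

>>> send_rows --targets '[{"x":0.01,"y":0,"z":-0.025,"ax":0,"ay":0,"az":0},{"x":0,"y":0,"z":0,"ax":0,"ay":0,"az":0},{"x":0,"y":0,"z":0,"ax":0,"ay":0,"az":0}]'

```text
time_s: 45.63
tcp_pos: [0.5939, -0.0594, 0.3374]
tcp_rot: [0.015, 1.0, -0.0, 0.0]
contact_force: [-9.8, 0.7, 14.9]
grip_width: 0.0001
grasp_force: 7.9
```

>>> send_rows --targets '[{"x":0,"y":0,"z":0.35,"ax":0,"ay":0,"az":0},{"x":0.8,"y":-0.02,"z":0,"ax":0,"ay":0,"az":0},{"x":0.86,"y":-0.02,"z":0,"ax":0,"ay":0,"az":0},{"x":0,"y":0,"z":0,"ax":0,"ay":0,"az":0},{"x":0,"y":0,"z":-0.15,"ax":0,"ay":0,"az":0},{"x":0,"y":0,"z":-0.1,"ax":0,"ay":0,"az":0},{"x":0,"y":0,"z":-0.06,"ax":0,"ay":0,"az":0},{"x":0,"y":0,"z":0,"ax":0,"ay":0,"az":0},{"x":0,"y":0,"z":0,"ax":0,"ay":0,"az":0}]'

```text
time_s: 46.38
tcp_pos: [0.6353, -0.0604, 0.3375]
tcp_rot: [0.015, 1.0, -0.0, 0.001]
contact_force: [-1.4, 0.1, 7.0]
grip_width: -0.0002
grasp_force: 2.9
```

>>> send_rows --targets '[{"x":0,"y":0,"z":-0.03,"ax":0,"ay":0,"az":0},{"x":0,"y":0,"z":0,"ax":0,"ay":0,"az":0},{"x":0,"y":0,"z":0,"ax":0,"ay":0,"az":0}]'

```text
time_s: 46.63
tcp_pos: [0.6353, -0.0604, 0.3375]
tcp_rot: [0.015, 1.0, -0.0, 0.001]
contact_force: [-2.5, 0.0, 9.2]
grip_width: -0.0004
grasp_force: 4.7
```

>>> send_rows --targets '[{"x":0,"y":0,"z":-0.045,"ax":0,"ay":0,"az":0},{"x":0,"y":0,"z":0,"ax":0,"ay":0,"az":0},{"x":0,"y":0,"z":0,"ax":0,"ay":0,"az":0}]'

```text
time_s: 46.88
tcp_pos: [0.6351, -0.0603, 0.3374]
tcp_rot: [0.015, 1.0, -0.0, 0.001]
contact_force: [-5.0, 1.6, 14.3]
grip_width: -0.0001
grasp_force: 7.5
```

>>> send_rows --targets '[{"x":0,"y":0,"z":0.5,"ax":0,"ay":0,"az":0},{"x":0,"y":0,"z":1,"ax":0,"ay":0,"az":0},{"x":0,"y":0,"z":1,"ax":0,"ay":0,"az":0},{"x":0,"y":0,"z":1,"ax":0,"ay":0,"az":0},{"x":0,"y":0,"z":1,"ax":0,"ay":0,"az":0},{"x":0,"y":0.75,"z":0,"ax":0,"ay":0,"az":0},{"x":0,"y":0.75,"z":0,"ax":0,"ay":0,"az":0},{"x":0,"y":0.75,"z":0,"ax":0,"ay":0,"az":0},{"x":0,"y":0.75,"z":0,"ax":0,"ay":0,"az":0},{"x":0,"y":0.75,"z":0,"ax":0,"ay":0,"az":0},{"x":0,"y":0,"z":0,"ax":0,"ay":0,"az":0},{"x":0,"y":0,"z":0,"ax":0,"ay":0,"az":0}]'

```text
time_s: 47.88
tcp_pos: [0.6354, 0.0339, 0.4468]
tcp_rot: [0.014, 1.0, -0.0, -0.0]
contact_force: [-0.5, 0.1, 0.8]
grip_width: -0.0
grasp_force: 0.0
```

```bash
python3 - <<'E'
from h import *
obs()
im,c=snap("wrist"); cv2.imwrite("pics/w12.png",im); blocks(im,c,.164); strips(im,c,.114)
E
```

```text
t47.9 tcp [635.4  33.9 446.8] z [-0.001 -0.    -1.   ] yaw_y 88.4 F [-0.5  0.1  0.8] w -0.0 g 0.0
green 8 (635, -61, 90, 29, 178.5) mean [634.8 -60.4 164. ] [(178, 273), (139, 273), (174, 236), (134, 235), (170, 195), (129, 195), (166, 152), (124, 152)]
yellow 8 (640, 132, 90, 29, 178.0) mean [640.5 131.7 164. ] [(434, 273), (395, 273), (439, 236), (399, 236), (445, 196), (403, 196), (450, 153), (408, 153)]
blue (209, 221, 155, 18) (665, 35, 134, 15, 88.0)
blue (205, 159, 164, 17) (611, 36, 134, 13, 88.5)
```

View pics/w12.png

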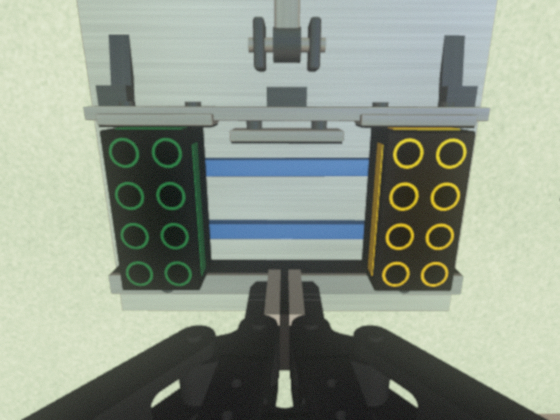

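The wrist image shows both blocks flat across both strips and against the rear bar, green at (150,210) and yellow at (423,210), with the strips straight. The press heights match front and middle (337.4 mm) on both blocks.

```bash
python3 -c "
from workcell import ctrl
print(ctrl.job_done())"
```

```text
the job is handed in; nothing more can be done
None
```

The job is handed in at about 48 s: both strips are laid, the green and yellow blocks (the only two there) are clamped with the lever fully down, and both were pressed until they bedded flat on the strips.

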